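Mount the slide stage on the scanner rail, clamp it and load the carriers

ROBOT

A 7-joint arm with a two-finger parallel gripper is mounted at the origin on a cart in front of the work surface, level with it; the furniture and walls round the work are solid. World frame = base frame: x ahead of the robot, y to its left, z up, the work surface at z = 0. Lengths are in m, angles in rad, forces in N, time in s.
With the tool pointing down it reaches from about 0.4 to 0.9 m from the base axis. Payload 5.5 kg.
Tool frame: the origin (TCP) lies at the very end of the fingers, on their centre line; the grasp point (between the pads) lies 19 mm behind it (r.tcp_to_grasp is the distance from the TCP to the grasp point, in m); z points along the fingers, y is the line along which they close (so a half turn about z gives the same grasp; the last joint's range is limited). The gripper opens to 85 mm and grips with 20 to 120 N. Pads are 22 mm wide; open, the fingers measure 114 mm over their backs; the gripper's body (76 mm by 85 mm) begins 54 mm behind the grasp point. The pads swing forward as they close: fully open they stand 13 mm farther back than shut.
Start: joints at [-1.077, 0.501, -0.427, 1.55, 0.221, 1.138, -0.21], TCP at [0.149, 0.633, 0.197] pointing down, gripper open.
Joint ranges: [-2.88, 2.88], [-0.31, 2.03], [-1.54, 1.56], [0.2, 2.42], [-1.41, 4.55], [0.19, 2.02], [-2.57, 2.57]. Speed limits (rad/s): [2.57, 2.57, 3.14, 3.14, 3.14, 3.14, 3.14].

INTERFACE

Orientations are given as a unit quaternion [x, y, z, w].
In Python, from rig import r gives the robot as it stands.
- The arm moves only by the tool arm_command, never from a script. Its arguments are lists of equal length, an entry for each row: "linear": the shift along the tool's x, y, z in cm, a list of three; "delta_rot": the turn, a rotation vector about the tool's x, y, z in degrees, a list of three. A call has 1 to 8 rows; each row is the pose to reach, as a shift and turn from the pose commanded when the call began, along the tool's axes at that moment; what a row does not reach only later rows make up. A row lasts 1/12 s, in which the tool goes at most 41.7 mm and 7.16 degrees, less where a joint would pass 70% of its speed; a pose out of reach is approached as far as the arm can. A call with a gripper value outside its range is refused whole. "gripper" is the closure, from 0 (fully open) to 1 (shut), set as the call begins (left out, the last holds). The fingers move at their own pace and stop on an object; the grip force is fixed at half the most. Time passes only in rows, so rows that repeat a pose let the fingers close. It gives the time, the measured TCP pose, the force, the opening and the grip force at its end, in the units of the state.
- r.state(): the state, without advancing time (a new reading comes with each control period).
- r.snapshot(name): name is "side" or "top" or "wrist"; returns a dict with "frame" (400x640x3 uint8, red, green, blue), "depth" (400x640 float32, m along the optical axis (not along the pixel's ray), 0 where there is no reading), "intrinsics" (3x3 intrinsics, pixels), "world_to_cam" (4x4, takes a point from world to camera coordinates); the wrist camera has in their place "tool_from_camera" (4x4, takes a point from camera to tool coordinates, whose origin is the TCP and whose axes are the flange's). Camera axes: x right, y up, looking along -z (the intrinsics and any distortion apply to the point x, -y, -z); pixel columns grow to the right and rows downward; lengths in m; the calibration is good to about 2 mm. A picture is of the moment at which its call begins: read the wrist's pose just before it.
- r.finish_job(): hands the job in; it is judged then, once.
Trained networks look in a picture, given as the dict that the camera call returned (one of the last four; its "shot" number tells which), for a name from the list of things; names that differ only in an ending like _2 or _b are one class to them, and where a whole thing is asked for, a point or a joint stands for the part that bears it (a point fixed in the world has none). Each returns a list of dicts, best first, with "p" (0 to 1); they miss things now and then, are a little off and sometimes report something else, mostly with a low value. They report only what shows in the picture. A call takes as long as a camera call. They do not tell look-alikes from the thing itself.
- r.boxes_of(picture, query): "at" ([x, y, z] in m, in world coordinates, good to about 4 mm: the middle of the surface that is visible of it).
- r.regions_of(picture, query): "mask" (400x640 bool, what is visible of it).
The state is a dict: "t": time; "qpos": joint angles; "qd": joint speeds; "joint_torque": joint torques, N m; "eef_pos": TCP position; "orientation": TCP orientation; "force": force on the tool from outside, world axes, zero at the start; "torque": the same for the moment, N m; "opening": finger opening in m; "grip_force": force on a finger pad.
Only numpy, scipy, OpenCV 4.12 (cv2) and the standard library are available. Lean on these libraries where they do the work, as an engineer would, in place of code of your own. Each camera call takes 0.05 s, during which the arm holds its last target. There are 200 camera calls.

TASK

Slide the grey slide stage onto the open right-hand end of the scanner's dovetail rail until it is fully home against the white end block, then turn its red clamp knob clockwise until it is tight. After that push every slide carrier on the bench fully home into a channel of the stage, one carrier to a channel, in any order, and last press the green start button on the end block once all are in. Leave the timer, the petri dish and the roll of tape where they are.

Things in the scene. Friction and masses are not known exactly. Their poses are not given: they have to be found in the camera images.
- rail: fixed dovetail rail along its y axis; origin on the worktop under its cross-section's middle. Foot 64 mm wide, 8 mm high; dovetail 44 mm wide at its flat top (z = 28 mm), 28 mm at the neck (z = 16 mm), from y = -137 mm (open end; the last 22 mm narrow and slope down 7 mm as a lead-in) to y = 90 mm, where a white end block 68 x 52 x 44 mm is the stop
- rail_home (a point): where the stage's origin lies when the stage is fully home against the end block: rail frame (0, 15, 16) mm; axes as the rail's
- rail_open_end (a point): tip of the rail's open end, at the height of the rail's top: rail frame (0, -137, 28) mm
- stage: loose grey stage, 0.5 kg, y -135 to 75 mm, x -45 to 42 mm; its +y end goes on first. Origin: level of its jaws' undersides (it stands on them), under the middle channel. The 12 mm high jaws hang below the plate (z 12 to 20 mm) and embrace the dovetail with 2 mm play each side; on the rail the origin is 16 mm above the worktop. Three channels along x, 48 mm apart, open to -x, on the plate's top
- stage_handle (a point): middle of the black bow handle over the middle channel, stage frame (0, 0, 56) mm: bar 62 mm along y, 14 mm thick in x, z 44 to 66 mm, clear below it down to z = 33 mm; take it across the 14 mm
- clamp_knob (a joint): turn of the red clamp knob about the vertical, rad: 0 slack, grows clockwise from above, stop at 1.4, tight from 1.1 on. Starts near slack. An eccentric under it bites on the rail's side and draws the stage up to 3 mm sideways. Turns with about 0.1 N m and stays where it is left
- knob_grip (a point): grip point of the knob on its axis: stage frame (-30, -110, 42) mm. The red bar grip is 54 mm long, 12 mm thick, z from 26 to 54 mm in the stage frame; the point turns with it: the bar's length is its y axis, which is the stage's y axis when the joint is 0
- carrier_1: blue slide carrier, 70 g: flat plate 96 (x) x 36 (y) x 6 mm, its leading end (+x) tapered over 10 mm. A grip tab 24 (x) x 14 (y) mm stands on its other end, x -48 to -24 mm, up to z = 46 mm; take it across the 14 mm. Origin: middle of the plate's underside. Starts flat on the bench, tab towards the robot within 25 degrees. May be absent
- carrier_2: yellow slide carrier, 70 g: flat plate 96 (x) x 36 (y) x 6 mm, its leading end (+x) tapered over 10 mm. A grip tab 24 (x) x 14 (y) mm stands on its other end, x -48 to -24 mm, up to z = 46 mm; take it across the 14 mm. Origin: middle of the plate's underside. Starts flat on the bench, tab towards the robot within 25 degrees. May be absent
- carrier_3: orange slide carrier, 70 g: flat plate 96 (x) x 36 (y) x 6 mm, its leading end (+x) tapered over 10 mm. A grip tab 24 (x) x 14 (y) mm stands on its other end, x -48 to -24 mm, up to z = 46 mm; take it across the 14 mm. Origin: middle of the plate's underside. Starts flat on the bench, tab towards the robot within 25 degrees. May be absent
- channel_1 (a point): channel nearest the end block (stage y = 48 mm), 38.5 mm wide; lips overhang 4 mm each side, 9.5 to 12.5 mm above the floor, from 12 mm behind the mouth: on the channel's floor, where the middle of a carrier's underside lies when it is fully home; axes as the stage's. The mouth is 24 mm to the -x side, the back stop 48 mm to the +x side
- channel_2 (a point): middle channel, under the handle (stage y = 0): on the channel's floor, where the middle of a carrier's underside lies when it is fully home; axes as the stage's. The mouth is 24 mm to the -x side, the back stop 48 mm to the +x side
- channel_3 (a point): channel nearest the clamp knob (stage y = -48 mm): on the channel's floor, where the middle of a carrier's underside lies when it is fully home; axes as the stage's. The mouth is 24 mm to the -x side, the back stop 48 mm to the +x side
- start_button (a joint): travel of the green start button, m: 0 up, 0.006 fully down (5 N); springs back; counts as pressed beyond 0.004
- start_button_top (a point): middle of the top of the green button, 26 mm across, on the end block
- timer: white countdown timer 60 x 68 x 20 mm, bystander, origin under its middle
- petri_dish: petri dish 57 mm across, 14 mm high, bystander, origin under its middle
- label_tape: roll of tape lying flat, 74 mm across, 19 mm high, bystander, origin under its middle
Not all that is in view belongs to the job. Leave any purple look-alike of the stage alone.

How it is judged:
By the outcome, as a careful person would: the job done as asked, in the order asked, and still so for the second after the job is handed in, with the robot touching nothing.
Of carrier_1, carrier_2, carrier_3 only 2 to 3 are there at a start; the rules pass over those that are not, and their reading is None.
At some moment in a run one of carrier_1, carrier_2, carrier_3 may be knocked a few centimetres aside while the robot is not near it.
Once in a run the grip may slacken for a moment while it holds something.
It also fails if it takes over 210 s, if anything falls off the work surface, if the arm or the gripper's body presses on something with over 40 N, if the wrist force passes 120 N, or if a joint passes its speed limit or range.

## Working session

There is one attempt and no reset: what is moved stays moved. The work goes in short steps, Python scripts to look and compute and a tool call to move; the robot and the scene stay as the last step left them, time stands still between calls to the robot, and variables do not carry over. Pictures are saved under pics/ and viewed, at most 14 in all, crops included, and the job is handed in when it is done.

Besides the shell and the picture viewer there is one more tool, called after "Emit:" as name(argument=value, ...) on one line, values as JSON. arm_command: Moves the arm, as the interface text tells. Its arguments: {"type":"object","properties":{"linear":{"type":"array","items":{"type":"array","items":{"type":"number"}}},"delta_rot":{"type":"array","items":{"type":"array","items":{"type":"number"}}},"gripper":{"type":"number"}},"required":["linear","delta_rot"]}

```bash
ls; mkdir -p pics; cat > h.py <<'E'
import numpy as np, cv2
from rig import r
from scipy.spatial.transform import Rotation as R
def save(s,n): cv2.imwrite(f'pics/{n}.png',s['frame'][:,:,::-1])
def cloud(s):
    K=np.array(s['intrinsics']);d=s['depth'];h,w=d.shape
    u,v=np.meshgrid(np.arange(w),np.arange(h))
    P=np.stack([(u-K[0,2])/K[0,0]*d,-(v-K[1,2])/K[1,1]*d,-d],-1)
    if 'world_to_cam' in s: T=np.linalg.inv(np.array(s['world_to_cam']))
    else:
        st=s['st'];T=np.eye(4);T[:3,:3]=R.from_quat(st['orientation']).as_matrix();T[:3,3]=st['eef_pos'];T=T@np.array(s['tool_from_camera'])
    W=P@T[:3,:3].T+T[:3,3];W[d<=0]=np.nan
    return W
def snap(n):
    st=r.state();s=r.snapshot(n)
    if n=='wrist': s['st']=st
    return s
E
python3 - <<'E'
from h import *
print(r.state())
for n in ['top','side']:
    s=snap(n);save(s,n+'0');print(n,s['intrinsics'],s['world_to_cam'])
    for q in ['rail','stage','stage_handle','clamp_knob','carrier_1','start_button','timer','petri_dish','label_tape']:
        print(q,[(round(b['p'],2),np.round(b['at'],3).tolist()) for b in r.boxes_of(s,q)][:5])
E
```

```text
pics
{'t': 0.0, 'qpos': array([-1.07679163,  0.50185788, -0.42676417,  1.55146204,  0.22082385,
        1.13828913, -0.21031067]), 'qd': array([-0.00060237, -0.00068855, -0.00060746, -0.00112968,  0.0003371 ,
       -0.00099925,  0.00083485]), 'joint_torque': array([ 2.37843324e-04, -5.69526386e+01, -5.81641272e+00, -2.80930960e+01,
        1.05071548e-02,  1.20712083e-02,  1.19048826e-05]), 'eef_pos': array([0.14858444, 0.63200514, 0.19594573]), 'orientation': array([ 1.15129980e-01,  9.93349954e-01, -9.69823045e-04, -1.30470131e-04]), 'force': array([ 1.0443157 , -0.05154128,  0.31857861]), 'torque': array([ 0.00715157, -0.07842141, -0.0194737 ]), 'grip_force': 0.0, 'opening': 0.08567023397858038}
top [[436.26744544   0.         315.65760692]
 [  0.         436.26744544 207.96185175]
 [  0.           0.           1.        ]] [[-1.90540834e-03 -9.99998185e-01 -1.02650631e-05 -1.68520173e-01]
 [ 9.95674532e-01 -1.89812353e-03  9.28903790e-02 -4.78807261e-01]
 [-9.28902299e-02  1.66773441e-04  9.95676342e-01 -1.54196190e+00]
 [ 0.00000000e+00  0.00000000e+00  0.00000000e+00  1.000000
[... 712 characters left out ...]
07.97686859]
 [  0.           0.           1.        ]] [[ 0.99420308 -0.10736021 -0.00583201 -0.49343787]
 [ 0.06366296  0.54410147  0.83660063 -0.00728749]
 [-0.08664441 -0.83212221  0.54778223 -1.68986833]
 [ 0.          0.          0.          1.        ]]
rail [(0.94, [0.557, -0.039, 0.028])]
stage [(0.59, [0.45, -0.294, 0.022])]
stage_handle [(0.68, [0.451, -0.294, 0.023])]
clamp_knob [(0.57, [0.422, -0.371, 0.049])]
carrier_1 [(0.63, [0.407, 0.266, 0.009]), (0.5, [0.534, 0.279, 0.008]), (0.42, [0.461, 0.363, 0.01])]
start_button []
timer [(0.76, [0.364, 0.04, 0.014])]
petri_dish [(0.69, [0.559, -0.035, 0.032]), (0.64, [0.53, -0.489, 0.016])]
label_tape [(0.69, [0.361, -0.066, 0.019])]
```

View pics/top0.png

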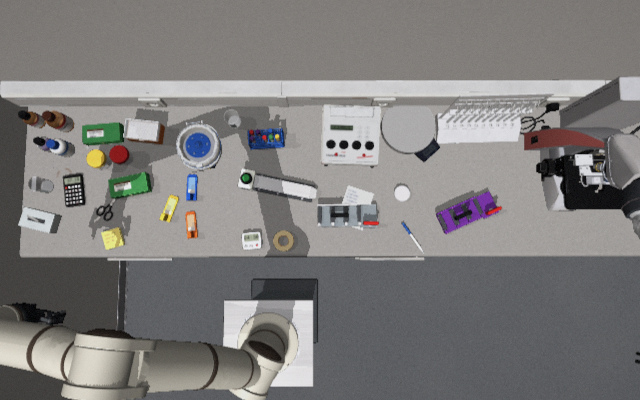

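View pics/side0.png

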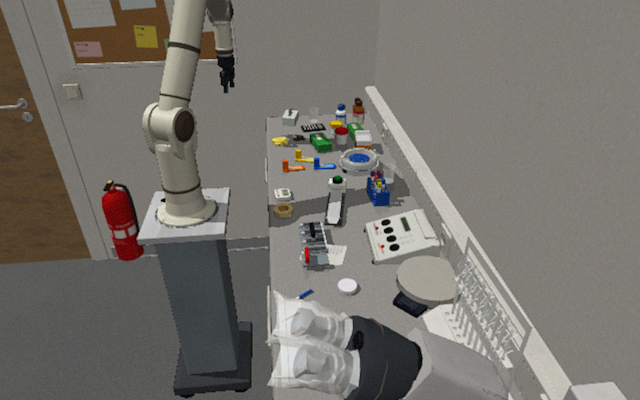

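The top picture shows the end block and rail from (245,180) to (316,192), the grey stage at (348,215) with its knob at (372,224), and carriers blue (192,187), yellow (170,208) and orange (192,225). The purple look-alike is at (468,212).

```bash
python3 - <<'E'
from h import *
s=snap('top');W=cloud(s)
def rect(m,n):
    P=W[m];P=P[~np.isnan(P[:,0])]
    (c,sz,a)=cv2.minAreaRect((P[:,:2]*1000).astype(np.float32));print(n,len(P),np.round(c,1),np.round(sz,1),round(a,1),'z',np.round(np.percentile(P[:,2],[5,50,95])*1000))
x,y,z=W[...,0],W[...,1],W[...,2]
rb=(x>.45)&(x<.63)&(y>-.18)&(y<.17)
rect(rb&(z>.022)&(z<.034),'railtop'); rect(rb&(z>.036),'block')
sb=(x>.38)&(x<.52)&(y>-.42)&(y<-.15)
rect(sb&(z>.012)&(z<.038),'stage'); rect(sb&(z>.045),'tall')
f=s['frame'].astype(int);hsv=cv2.cvtColor(s['frame'],cv2.COLOR_RGB2HSV)
H,S=hsv[...,0].astype(int),hsv[...,1]
cb=(x>.36)&(x<.62)&(y>.2)&(y<.42)&(S>120)
for n,a,b in [('blue',100,125),('yellow',20,32),('orange',3,17)]:
    m=cb&(H>=a)&(H<=b);rect(m,n);rect(m&(z>.03),n+' tab')
m=sb&((H<6)|(H>174))&(S>120);rect(m,'knob')
rect((x>.3)&(x<.42)&(y>.0)&(y<.09)&(z>.01),'timer');rect((x>.3)&(x<.42)&(y>-.11)&(y<0)&(z>.01),'tape')
E
```

```text
railtop 714 [546.2 -55. ] [288.4  84. ] 71.1 z [23. 28. 33.]
block 298 [547.8 -44.4] [312.8  84.8] 70.5 z [37. 47. 67.]
stage 1185 [ 455.3 -267.4] [241.7 101.8] 83.8 z [15. 22. 35.]
tall 131 [ 442.  -305.9] [168.7  25.3] 78.1 z [49. 61. 72.]
blue 159 [558.2 282.7] [37.2 95.8] 89.5 z [ 0.  8. 47.]
blue tab 31 [523.4 282.7] [14.1 22.1] 88.1 z [37. 45. 51.]
yellow 149 [480.1 361.5] [38.8 97.5] 68.6 z [ 0.  9. 48.]
yellow tab 31 [449.3 372. ] [12.9 22.7] 74.9 z [33. 46. 51.]
orange 163 [422.2 281. ] [96.3 36.8] 8.1 z [-0.  8. 48.]
orange tab 35 [385.3 275.9] [21.3 14.2] 0.8 z [34. 44. 51.]
knob 59 [ 424.4 -361.5] [53.  10.5] 88.8 z [26. 53. 60.]
timer 294 [363.9  54.1] [76. 82.] 22.7 z [13. 18. 23.]
tape 269 [364.4 -52.7] [71.6 71.5] 89.8 z [13. 19. 25.]
```

```bash
cat >> h.py <<'E'
def plan(x,y,z,psi):
    """shift (cm, tool axes) and turn about tool z/axes (deg) to TCP x,y,z (m), tool down, tool y at world angle psi deg"""
    st=r.state();Rc=R.from_quat(st['orientation']);p=np.radians(psi)
    Y=np.array([np.cos(p),np.sin(p),0]);Z=np.array([0,0,-1.]);X=np.cross(Y,Z)
    Rt=R.from_matrix(np.stack([X,Y,Z],1))
    print('lin cm',np.round(Rc.inv().apply(np.array([x,y,z])-st['eef_pos'])*100,2),'rot deg',np.round((Rc.inv()*Rt).as_rotvec(degrees=True),1))
def psi():
    Y=R.from_quat(r.state()['orientation']).as_matrix()[:,1];return np.degrees(np.arctan2(Y[1],Y[0]))
E
python3 - <<'E'
from h import *
s=snap('wrist');print(s['tool_from_camera'],s['intrinsics'])
plan(.48,.3,.3,30);plan(.42,-.12,.33,0)
E
```

```text
[[-7.79846940e-04  9.45699239e-01  3.25042062e-01  8.35029458e-02]
 [ 9.99999636e-01  8.49580360e-04 -7.26085801e-05 -1.33966373e-03]
 [-3.44815231e-04  3.25041887e-01 -9.45699557e-01 -1.77689524e-01]
 [ 0.00000000e+00  0.00000000e+00  0.00000000e+00  1.00000000e+00]] [[296.40894225   0.         320.08808422]
 [  0.         296.40894225 203.60869849]
 [  0.           0.           1.        ]]
lin cm [-39.87 -24.82 -10.3 ] rot deg [ 0.  -0.  46.8]
lin cm [-43.63 -67.08 -13.3 ] rot deg [ 0.  -0.  76.8]
```

Emit:
arm_command(linear=[[-40, -25, -10], [-40, -25, -10], [-40, -25, -10], [-40, -25, -10], [-40, -25, -10], [-40, -25, -10], [-40, -25, -10], [-40, -25, -10]], delta_rot=[[0, 0, 47], [0, 0, 47], [0, 0, 47], [0, 0, 47], [0, 0, 47], [0, 0, 47], [0, 0, 47], [0, 0, 47]])

```text
t: 1.77
eef_pos: [0.3794, 0.3997, 0.267]
orientation: [0.503, 0.864, 0.0, 0.0]
force: [-0.2, 1.5, -0.3]
opening: 0.0854
grip_force: 0.0
```

```bash
python3 - <<'E'
from h import *
print(r.state()['eef_pos'],r.state()['t'],psi())
plan(.43,-.12,.33,0)
E
```

```text
[0.37939717 0.39974902 0.26696537] 1.7667 29.5632351029214
lin cm [-47.7  -21.24  -6.33] rot deg [ 0.  -0.  29.6]
```

Emit:
arm_command(linear=[[-47.7, -18.5, -6.3], [-47.7, -18.5, -6.3], [-47.7, -18.5, -6.3], [-47.7, -18.5, -6.3], [-47.7, -18.5, -6.3], [-47.7, -18.5, -6.3], [-47.7, -18.5, -6.3], [-47.7, -18.5, -6.3]], delta_rot=[[0, 0, 29.6], [0, 0, 29.6], [0, 0, 29.6], [0, 0, 29.6], [0, 0, 29.6], [0, 0, 29.6], [0, 0, 29.6], [0, 0, 29.6]])

```text
t: 2.43
eef_pos: [0.4275, 0.0723, 0.3075]
orientation: [0.706, 0.708, 0.001, 0.0]
force: [0.9, -0.4, 0.5]
opening: 0.0856
grip_force: 0.0
```

```bash
python3 - <<'E'
from h import *
print(r.state()['eef_pos'],r.state()['t'],psi())
plan(.46,-.14,.33,0)
E
```

```text
[0.42750962 0.07226288 0.3075081 ] 2.4333 0.19420065489847005
lin cm [-21.24   3.18  -2.26] rot deg [ 0.1 -0.   0.2]
```

Emit:
arm_command(linear=[[-8, 3, -2.3], [-8, 3, -2.3], [-8, 3, -2.3], [-8, 3, -2.3]], delta_rot=[[0, 0, 0], [0, 0, 0], [0, 0, 0], [0, 0, 0]])

```text
t: 2.77
eef_pos: [0.459, -0.0088, 0.3309]
orientation: [0.708, 0.706, 0.001, 0.001]
force: [0.5, 0.3, 0.1]
opening: 0.0856
grip_force: 0.0
```

```bash
python3 - <<'E'
from h import *
s=snap('wrist');save(s,'w1');W=cloud(s);np.save('w1.npy',W)
print(s['st']['eef_pos'])
for q in ['rail','stage','clamp_knob','start_button','stage_handle']:
    print(q,[(round(b['p'],2),np.round(b['at'],3).tolist()) for b in r.boxes_of(s,q)][:5])
E
```

```text
[ 0.45895253 -0.00875528  0.33087907]
rail [(0.66, [0.556, -0.008, 0.026])]
stage [(0.63, [0.448, -0.27, 0.021])]
clamp_knob [(0.52, [0.423, -0.357, 0.052])]
start_button [(0.64, [0.58, 0.08, 0.068])]
stage_handle [(0.71, [0.45, -0.265, 0.017])]
```

View pics/w1.png

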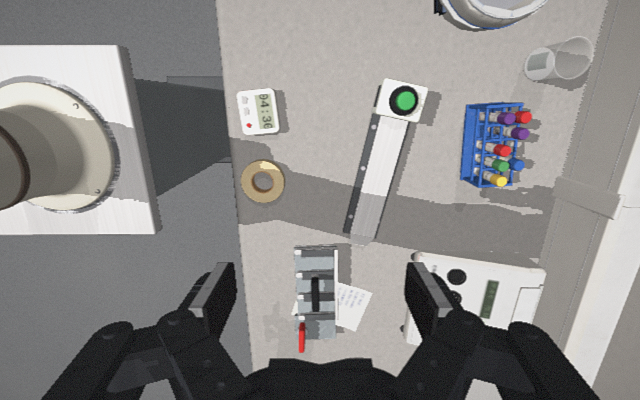

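The wrist picture shows the rail from the end block (403,100) to the open tip (362,240), with the stage's handle at (315,295) and the knob at (301,338). All four are clear.

```bash
cat >> h.py <<'E'
def rect(P,n=''):
    P=P[~np.isnan(P[:,0])]
    c,sz,a=cv2.minAreaRect((P[:,:2]*1000).astype(np.float32))
    b=cv2.boxPoints((c,sz,a));print(n,len(P),'c',np.round(c,1),'sz',np.round(sz,1),'a',round(a,1),'z',np.round(np.percentile(P[:,2],[5,50,95])*1000,1))
    return c,sz,a
def big(m):
    n,l,st,_=cv2.connectedComponentsWithStats(m.astype(np.uint8));return l==1+np.argmax(st[1:,4])
E
python3 - <<'E'
from h import *
W=np.load('w1.npy');x,y,z=W[...,0],W[...,1],W[...,2]
I=cv2.imread('pics/w1.png');hsv=cv2.cvtColor(I,cv2.COLOR_BGR2HSV).astype(int);H,S,V=hsv[...,0],hsv[...,1],hsv[...,2]
rb=(x>.47)&(x<.65)&(y>-.19)&(y<.16)
rect(W[big(rb&(z>.025)&(z<.032))],'railtop')
rect(W[big(rb&(z>.038)&(z<.052))],'block')
rect(W[big(rb&(H>40)&(H<85)&(S>100)&(z>.045))],'button')
m=big(rb&(z>.026)&(z<.031));P=W[m]
# slices along y, mid x
for y0 in np.arange(-.16,.1,.03):
    q=P[abs(P[:,1]-y0)<.004]
    if len(q)>4: print(round(y0,3),np.round([q[:,0].min()*1e3,q[:,0].max()*1e3,q[:,0].mean()*1e3,q[:,2].mean()*1e3],1))
sb=(x>.38)&(x<.52)&(y>-.42)&(y<-.15)
rect(W[big(sb&(z>.012)&(z<.04))],'stage')
rect(W[big(sb&(z>.055)&(V<90)&(S<90))],'handle')
rect(W[big(sb&((H<6)|(H>174))&(S>130)&(z>.045))],'knob')
print('table',np.nanmedian(z[(x>.4)&(x<.45)&(y>-.12)&(y<-.02)]))
E
```

```text
railtop 3308 c [553.5 -57.7] sz [219.9  44.5] a 78.0 z [27.2 28.8 30.2]
block 995 c [581.8  75.3] sz [51.9 68.7] a 78.1 z [41.8 44.6 46.5]
button 308 c [582.3  74.6] sz [24.4 28.3] a 65.3 z [57.3 66.5 68.3]
-0.16 [518.3 553.8 540.5  27.1]
-0.13 [515.4 560.9 537.9  28.8]
-0.1 [521.4 567.7 544.5  28.8]
-0.07 [528.7 572.9 550.6  29. ]
-0.04 [534.3 580.4 557.3  28.8]
-0.01 [540.7 586.  563.3  28.8]
0.02 [547.4 593.4 569.8  28.9]
0.05 [553.5 591.4 567.6  29. ]
stage 3519 c [ 450.  -282.2] sz [ 86.3 213.3] a 0.7 z [19.3 21.6 34. ]
handle 239 c [ 450.2 -252.6] sz [13.8 61.4] a 1.6 z [61.2 66.3 67.9]
knob 135 c [ 422.5 -362.6] sz [52.7 10. ] a 89.0 z [48.6 54.2 55.7]
table 0.0007169087399460095
```

```bash
python3 - <<'E'
from h import *
plan(.4505,-.2666,.12,1);plan(.4505,-.2666,.038,1)
E
```

```text
lin cm [-26.25  -0.83  20.93] rot deg [-0.1 -0.  -0.6]
lin cm [-26.26  -0.82  29.13] rot deg [-0.1 -0.  -0.6]
```

Emit:
arm_command(linear=[[-26.25, -0.83, 20.9], [-26.25, -0.83, 20.9], [-26.25, -0.83, 20.9], [-26.25, -0.83, 20.9], [-26.25, -0.83, 20.9], [-26.25, -0.83, 20.9], [-26.25, -0.83, 20.9], [-26.25, -0.83, 20.9]], delta_rot=[[0, 0, -0.6], [0, 0, -0.6], [0, 0, -0.6], [0, 0, -0.6], [0, 0, -0.6], [0, 0, -0.6], [0, 0, -0.6], [0, 0, -0.6]])

```text
t: 3.73
eef_pos: [0.4508, -0.2665, 0.1209]
orientation: [0.701, 0.713, 0.0, -0.0]
force: [0.3, 1.2, -0.1]
opening: 0.085
grip_force: 0.0
```

```bash
python3 - <<'E'
from h import *
s=snap('wrist');save(s,'w2');W=cloud(s);x,y,z=W[...,0],W[...,1],W[...,2]
print(s['st']['eef_pos'],psi())
hsv=cv2.cvtColor(s['frame'],cv2.COLOR_RGB2HSV).astype(int);H,S,V=hsv[...,0],hsv[...,1],hsv[...,2]
rb=(x>.47)&(x<.65)&(y>-.19)&(y<.16)
rect(W[big(rb&(z>.025)&(z<.032))],'railtop')
sb=(x>.40)&(x<.50)&(y>-.42)&(y<-.15)
rect(W[big(sb&(z>.012)&(z<.04))],'stage')
rect(W[big(sb&(z>.058)&(z<.075)&(V<90)&(S<90))],'handle')
plan(.4505,-.2666,.038,1)
E
```

```text
[ 0.45077693 -0.26649589  0.12092768] 0.5358005826452161
railtop 4275 c [ 536.9 -134.1] sz [64.8 44.4] a 77.6 z [26.2 28.7 30. ]
stage 15315 c [ 449.8 -282.7] sz [ 86.5 211.7] a 0.7 z [19.8 21.4 34. ]
handle 1160 c [ 449.5 -253. ] sz [13.4 60.6] a 1.2 z [64.7 66.6 67.8]
lin cm [0.66 0.5  7.79] rot deg [-0.4  0.2 -0.5]
```

View pics/w2.png

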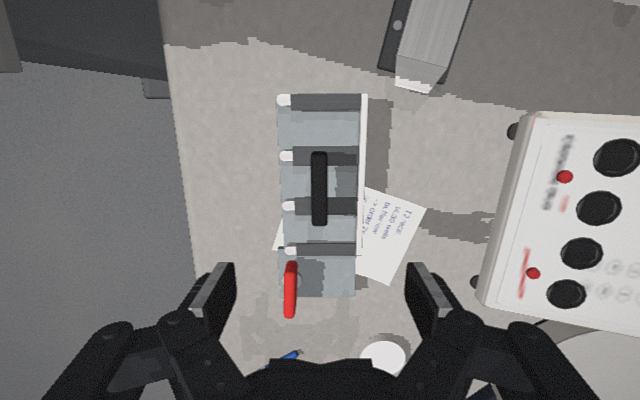

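The wrist picture shows the stage upright with its handle at (319,188), centred between the fingers, and the rail tip at (415,85). Before descending I'll let the arm settle.

Emit:
arm_command(linear=[[0, 0, 0], [0, 0, 0]], delta_rot=[[0, 0, 0], [0, 0, 0]])

```text
t: 3.95
eef_pos: [0.4499, -0.2657, 0.1212]
orientation: [0.702, 0.712, -0.0, -0.001]
force: [-0.4, 1.2, 0.1]
opening: 0.0856
grip_force: 0.0
```

```bash
python3 - <<'E'
from h import *
plan(.4498,-.2666,.038,1)
E
```

```text
lin cm [-0.1   0.01  8.32] rot deg [-0.1 -0.1 -0.2]
```

Emit:
arm_command(linear=[[-0.1, 0, 3], [-0.1, 0, 6], [-0.1, 0, 8.3], [-0.1, 0, 8.3], [-0.1, 0, 8.3]], delta_rot=[[0, 0, 0], [0, 0, 0], [0, 0, 0], [0, 0, 0], [0, 0, 0]])

```text
t: 4.37
eef_pos: [0.451, -0.2654, 0.0396]
orientation: [0.701, 0.713, 0.0, -0.001]
force: [0.6, 0.0, -0.4]
opening: 0.0852
grip_force: 0.0
```

Emit:
arm_command(linear=[[0, 0, 0], [0, 0, 0], [0, 0, 0], [0, 0, 0], [0, 0, 0], [0, 0, 0], [0, 0, 0], [0, 0, 0]], delta_rot=[[0, 0, 0], [0, 0, 0], [0, 0, 0], [0, 0, 0], [0, 0, 0], [0, 0, 0], [0, 0, 0], [0, 0, 0]], gripper=1.0)

```text
t: 5.03
eef_pos: [0.4505, -0.2675, 0.0393]
orientation: [0.702, 0.712, 0.0, -0.0]
force: [-0.3, -0.6, -0.5]
opening: -0.0
grip_force: 0.0
```

```bash
python3 - <<'E'
from h import *
print(r.state()['opening'],r.state()['grip_force'])
s=snap('wrist');save(s,'w3')
E
```

```text
-1.3591893036834707e-05 0.0
```

View pics/w3.png

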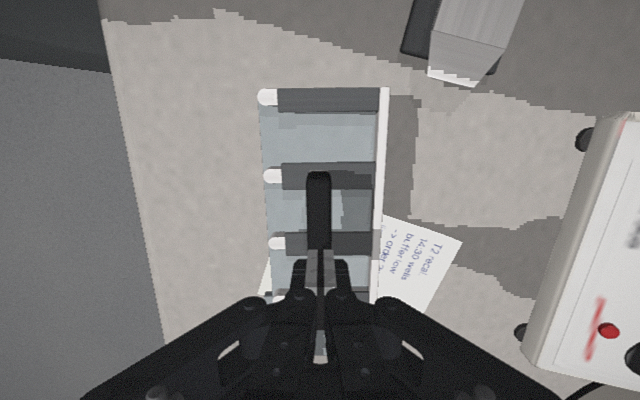

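The fingers look shut at (320,270), just below the visible end of the bar at (319,172–250). I'll check whether the bar sits between the pads or was missed.

```bash
python3 - <<'E'
from h import *
s=snap('wrist');W=cloud(s);x,y,z=W[...,0],W[...,1],W[...,2];print(s['st']['eef_pos'],psi())
V=s['frame'].max(-1)
sb=(x>.40)&(x<.50)&(y>-.42)&(y<-.15)
rect(W[big(sb&(z>.058)&(z<.075)&(V<90))],'handle')
for v in range(160,360,10): print(v,np.round(W[v,320]*1e3,1),s['frame'][v,320])
t=snap('top');W=cloud(t);x,y,z=W[...,0],W[...,1],W[...,2]
rect(W[(x>.38)&(x<.52)&(y>-.42)&(y<-.15)&(z>.012)&(z<.038)],'st')
E
```

```text
[ 0.45040943 -0.26749626  0.03925985] 0.7727504048833252
handle 1796 c [ 449.2 -243.4] sz [13.7 41.7] a 1.1 z [64.  66.5 67.5]
160 [ 449.6 -221.8   20.6] [163 169 170]
170 [ 449.7 -225.5   34.5] [114 112 115]
180 [ 449.6 -224.    65.5] [32 31 37]
190 [ 449.7 -228.9   67.5] [40 43 46]
200 [ 449.8 -234.7   66.6] [45 47 45]
210 [ 449.8 -240.6   66. ] [42 43 45]
220 [ 449.9 -246.6   65.7] [34 32 40]
230 [ 450.  -252.2   66.6] [45 45 45]
240 [ 450.1 -258.2   66.8] [36 37 37]
250 [ 450.1 -258.2   78.7] [34 35 31]
260 [ 450.  -258.    89.4] [28 26 30]
270 [ 450.  -258.    98.3] [24 16 25]
280 [ 450.  -257.4  107.4] [26 27 28]
290 [ 450.  -259.1  112.1] [40 39 33]
300 [ 450.1 -264.6  111.3] [48 46 47]
310 [ 450.2 -270.1  110.9] [45 39 41]
320 [ 450.2 -274.7  111.6] [34 33 37]
330 [ 451.4 -362.3   20.3] [81 85 88]
340 [ 451.5 -372.9   20. ] [ 98 101 105]
350 [ 451.7 -382.2   21.3] [100 105 102]
st 208 c [ 461.7 -268.9] sz [243.9  88.3] a 83.1 z [14.9 22.1 35.7]
```

```bash
python3 - <<'E'
from h import *
s=snap('side');f=s['frame'];c=f[180:290,250:400];cv2.imwrite('pics/s3.png',cv2.resize(c,(750,550),interpolation=cv2.INTER_CUBIC)[:,:,::-1])
s=snap('wrist');W=cloud(s)
for v in (245,255,265,275): print(v,[ (int(x),int(z)) for x,z in np.nan_to_num(W[v,296:346:3][:,[0,2]]*1e3)])
E
```

```text
245 [(433, 33), (435, 33), (437, 33), (440, 33), (443, 65), (445, 66), (446, 67), (448, 66), (450, 67), (451, 66), (453, 66), (455, 66), (458, 33), (460, 33), (462, 33), (464, 33), (466, 33)]
255 [(433, 32), (435, 32), (437, 33), (439, 32), (444, 84), (445, 85), (447, 85), (448, 84), (450, 84), (451, 84), (453, 84), (454, 84), (456, 85), (460, 33), (462, 33), (465, 33), (467, 32)]
265 [(438, 87), (439, 87), (441, 87), (442, 87), (444, 95), (445, 93), (447, 94), (448, 94), (450, 94), (451, 93), (452, 94), (454, 92), (455, 94), (457, 86), (459, 87), (460, 87), (462, 87)]
275 [(438, 96), (440, 96), (441, 96), (443, 97), (444, 102), (446, 103), (447, 102), (448, 101), (450, 103), (451, 102), (452, 103), (453, 103), (455, 102), (456, 102), (458, 96), (459, 96), (461, 95)]
```

View pics/s3.png

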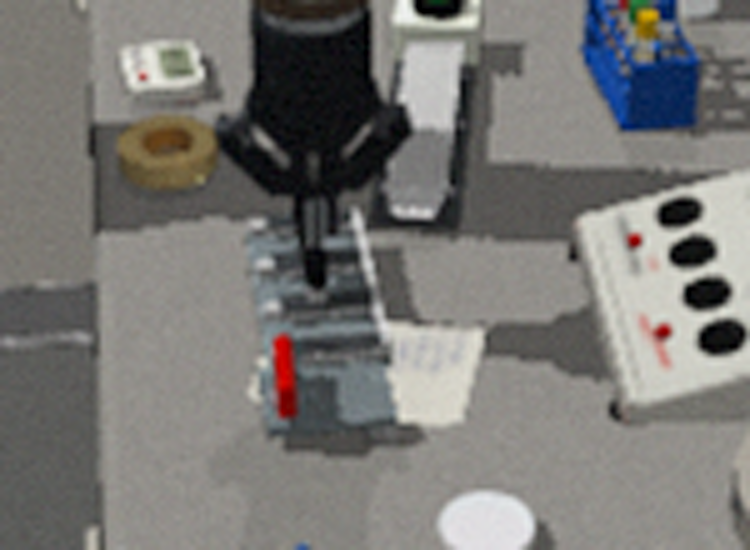

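The side crop shows the shut fingers ending right above the bar at (315,270), as if the tips sit higher than the TCP reading says. I'll raise the arm and measure the finger tips in the wrist depth.

Emit:
arm_command(linear=[[0, 0, -3], [0, 0, -6], [0, 0, -6], [0, 0, -6]], delta_rot=[[0, 0, 0], [0, 0, 0], [0, 0, 0], [0, 0, 0]])

```text
t: 5.62
eef_pos: [0.452, -0.2683, 0.1009]
orientation: [0.702, 0.712, 0.001, 0.002]
force: [0.7, 0.4, -0.3]
opening: -0.0002
grip_force: 0.0
```

```bash
python3 - <<'E'
from h import *
print(r.state()['opening'],r.state()['eef_pos'])
s=snap('wrist');W=cloud(s);t=s['st'];Rr=R.from_quat(t['orientation'])
T=(W-t['eef_pos'])@Rr.as_matrix()*1e3
for v in range(200,300,6): print(v,np.round(T[v,320],0),np.round(W[v,320]*1e3,0), np.round(T[v,306],0))
E
```

```text
-0.00018476444656465293 [ 0.45201906 -0.26825373  0.10094241]
200 [12. -0. 35.] [ 452. -256.   66.] [ -3. -13.  80.]
206 [ 8. -0. 34.] [ 452. -261.   66.] [ -4. -12.  68.]
212 [ 2. -0. 35.] [ 452. -266.   66.] [-10. -13.  68.]
218 [-2. -0. 34.] [ 452. -270.   67.] [-15. -13.  68.]
224 [-7. -0. 34.] [ 452. -275.   67.] [-27. -13.  81.]
230 [-12.  -0.  35.] [ 452. -281.   66.] [-33. -13.  81.]
236 [-39.  -0.  80.] [ 453. -307.   21.] [-39. -14.  80.]
242 [-45.  -0.  81.] [ 453. -314.   20.] [-44. -14.  79.]
248 [-52.  -0.  81.] [ 453. -320.   20.] [-52. -14.  80.]
254 [ 10.  -0. -44.] [ 451. -259.  145.] [-51. -13.  67.]
260 [ 10.  -0. -50.] [ 451. -258.  151.] [  6.  -7. -43.]
266 [ 10.  -0. -56.] [ 451. -258.  157.] [  5.  -7. -49.]
272 [  9.  -0. -60.] [ 451. -259.  161.] [ 10.  -7. -61.]
278 [ 10.  -0. -66.] [ 451. -258.  167.] [ 10.  -6. -66.]
284 [ 10.  -0. -71.] [ 451. -258.  172.] [ 10.  -6. -71.]
290 [  8.  -0. -72.] [ 451. -260.  173.] [ 10.  -6. -76.]
296 [  5.  -0. -73.] [ 451. -263.  174.] [ 12.  -6. -81.]
```

```bash
python3 - <<'E'
from h import *
print(r.tcp_to_grasp)
s=snap('wrist');W=cloud(s);t=s['st'];Rr=R.from_quat(t['orientation'])
T=(W-t['eef_pos'])@Rr.as_matrix()*1e3
C=np.array(s['tool_from_camera'])[:3,3]*1e3
for u in (312,317,323,328):
  for v in range(246,258):
    if T[v,u,2]<0:
        p=T[v-1,u];k=(C[0]-10)/(C[0]-p[0]);print(u,v,np.round(T[v,u],1),'bound',round(C[2]+k*(p[2]-C[2]),1));break
plan(.4498,-.2666,.1,1)
E
```

```text
0.0187
312 249 [  9.6  -4.4 -38.8] bound -38.4
317 249 [  9.9  -1.8 -39.4] bound -38.5
323 249 [ 10.4   1.3 -40.3] bound -38.5
328 249 [  9.6   3.9 -38.8] bound -38.5
lin cm [ 0.05 -0.04 -0.12] rot deg [-0.  -0.  -0.2]
```

The shut fingers really end about 38.5 mm short of the nominal TCP. That explains the empty grasp, and nothing has been disturbed. I'll open and descend by that much more, watching the force.

Emit:
arm_command(linear=[[0, 0, 0], [0, 0, 0], [0, 0, 0], [0, 0, 0], [0, 0, 2], [0, 0, 4], [0, 0, 6], [0, 0, 6]], delta_rot=[[0, 0, 0], [0, 0, 0], [0, 0, 0], [0, 0, 0], [0, 0, 0], [0, 0, 0], [0, 0, 0], [0, 0, 0]], gripper=0.5)

```text
t: 6.38
eef_pos: [0.4477, -0.2658, 0.0359]
orientation: [0.702, 0.712, -0.001, -0.003]
force: [-0.6, 0.2, -0.3]
opening: 0.0427
grip_force: 0.0
```

```bash
python3 - <<'E'
from h import *
s=snap('wrist');W=cloud(s);t=s['st'];Rr=R.from_quat(t['orientation']);print(t['eef_pos'],t['opening'],t['force'])
T=(W-t['eef_pos'])@Rr.as_matrix()*1e3
m=(T[...,2]<-15)&(abs(T[...,0])<16)&(abs(T[...,1])<50)
C=np.array(s['tool_from_camera'])[:3,3]*1e3
for side in (-1,1):
    q=T[m&(T[...,1]*side>5)];i=np.argsort(-q[:,2])[:8];print(np.round(q[i],0).tolist())
plan(.4495,-.2666,-.001,1)
E
```

```text
[ 0.44771954 -0.26580977  0.03587164] 0.042747578421372716 [-0.61026976  0.15379046 -0.32300503]
[[-3.0, -21.0, -36.0], [-3.0, -21.0, -37.0], [-2.0, -21.0, -37.0], [-1.0, -21.0, -37.0], [-6.0, -21.0, -38.0], [-4.0, -21.0, -38.0], [-5.0, -21.0, -38.0], [-4.0, -21.0, -38.0]]
[[-13.0, 9.0, -27.0], [-1.0, 9.0, -27.0], [-13.0, 9.0, -28.0], [3.0, 9.0, -28.0], [0.0, 9.0, -28.0], [-6.0, 9.0, -28.0], [10.0, 9.0, -28.0], [-9.0, 9.0, -28.0]]
lin cm [-0.02  0.12  3.85] rot deg [-0.3 -0.1 -0.2]
```

Emit:
arm_command(linear=[[0, 0.1, 1.3], [0, 0.1, 2.6], [0, 0.1, 3.6], [0, 0.1, 3.6]], delta_rot=[[0, 0, 0], [0, 0, 0], [0, 0, 0], [0, 0, 0]])

```text
t: 6.77
eef_pos: [0.4507, -0.2669, 0.0019]
orientation: [0.702, 0.712, -0.0, -0.001]
force: [0.1, 0.6, 0.2]
opening: 0.0429
grip_force: 0.0
```

Emit:
arm_command(linear=[[0, 0, 0], [0, 0, 0], [0, 0, 0], [0, 0, 0], [0, 0, 0], [0, 0, 0]], delta_rot=[[0, 0, 0], [0, 0, 0], [0, 0, 0], [0, 0, 0], [0, 0, 0], [0, 0, 0]], gripper=1.0)

```text
t: 7.27
eef_pos: [0.4515, -0.2678, 0.0038]
orientation: [0.702, 0.712, 0.0, 0.0]
force: [-3.0, -0.1, 4.2]
opening: 0.013
grip_force: 63.8
```

```bash
python3 - <<'E'
from h import *
print(r.state()['eef_pos'],psi())
plan(.4495,-.2666,.020,1); plan(.5080,-.2720,.0203,-12)
E
```

```text
[ 0.45152741 -0.26778118  0.00382657] 0.7511996069413056
lin cm [ 0.12 -0.2  -1.62] rot deg [ 0.   0.  -0.2]
lin cm [-0.5   5.64 -1.64] rot deg [ 0.   0.  12.8]
```

Emit:
arm_command(linear=[[0, 0, -1], [0, 0, -2.3], [-0.3, 2, -2.3], [-0.6, 4, -2.3], [-0.9, 5.6, -2.3], [-0.9, 5.6, -2.3], [-0.9, 5.6, -2.3], [-0.9, 5.6, -2.3]], delta_rot=[[0, 0, 0], [0, 0, 0], [0, 0, 4], [0, 0, 8], [0, 0, 12.8], [0, 0, 12.8], [0, 0, 12.8], [0, 0, 12.8]])

```text
t: 7.93
eef_pos: [0.5064, -0.275, 0.0258]
orientation: [0.777, 0.63, -0.001, -0.001]
force: [-1.1, 0.9, -5.8]
opening: 0.0131
grip_force: 62.4
```

```bash
cat >m.py <<'E'
from h import *
s=snap('wrist');save(s,'w4');W=cloud(s);x,y,z=W[...,0],W[...,1],W[...,2]
print(s['st']['eef_pos'],psi(),s['st']['force'],s['st']['opening'],s['st']['t'])
V=s['frame'].max(-1)
# rail frame coords by nominal rail
a=np.radians(-12);o=np.array([.5577,-.0382])
D=W[...,:2]-o;xr=(D@[np.cos(a),np.sin(a)])*1e3;yr=(D@[-np.sin(a),np.cos(a)])*1e3
Q=np.stack([xr,yr,z*1e3],-1)
m=big((abs(xr)<40)&(yr>-117)&(yr<60)&(z>.026)&(z<.031))
q=Q[m]
for y0 in range(-110,60,20):
    k=q[abs(q[:,1]-y0)<4]
    if len(k)>20: print('rail',y0,np.round([k[:,0].min(),k[:,0].max(),np.median(k[:,2])],1))
h=big((abs(xr)<60)&(yr>-320)&(yr<-120)&(z>.075)&(z<.1)&(V<90)&(abs(xr)<14));
q=Q[h]
for y0 in range(-250,-180,6):
    k=q[abs(q[:,1]-y0)<2]
    if len(k)>5: print('handle',y0,np.round([k[:,0].min(),k[:,0].max(),np.median(k[:,2])],1))
p=big((abs(xr)<60)&(yr>-330)&(yr<-120)&(z>.032)&(z<.046))
q=Q[p];print('plate',np.round(np.percentile(q,[0.5,99.5],axis=0),1).tolist())
for y0 in range(-200,-130,10):
    k=q[abs(q[:,1]-y0)<2]
    if len(k)>5: print('plate',y0,np.round([k[:,0].min(),k[:,0].max(),np.median(k[:,2])],1))
E
python3 m.py
```

```text
[ 0.50641934 -0.27499545  0.02583517] -11.979508867453807 [-1.07352343  0.90095673 -5.79649141] 0.013138994397203434 7.9333
rail -110 [-22.3  21.5  28.8]
handle -250 [-8.6  7.6 88.9]
handle -244 [-8.5  7.5 89. ]
handle -238 [-9.1  8.5 89. ]
handle -232 [-9.6  7.7 88.8]
handle -226 [-7.5  6.  88.6]
handle -220 [-7.4  5.8 88.6]
handle -214 [-7.7  6.2 88.6]
handle -208 [-7.7  5.6 88.5]
handle -202 [-7.8  6.2 88.5]
handle -196 [-6.8  5.3 82.7]
plate [[-38.6, -199.6, 41.1], [35.0, -161.9, 44.9]]
plate -200 [-38.9  32.8  43.2]
plate -190 [-38.8  35.3  42.8]
plate -180 [-39.   35.4  42.8]
plate -170 [-38.8  35.2  42.8]
plate -160 [-39.2 -27.1  43.1]
```

View pics/w4.png

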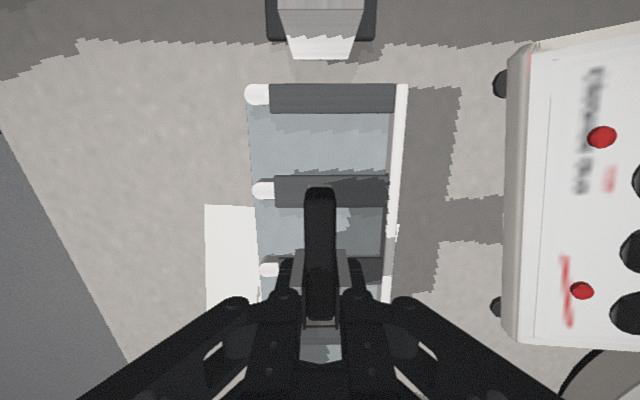

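The held stage at (320,240) lines up with the rail tip at (320,45) to within 0.4 mm and is parallel to it. I'll lower it and start it onto the rail.

Emit:
arm_command(linear=[[0, 0.05, 0.5], [0, 0.05, 0.5], [1, 0.05, 0.5], [2, 0.05, 0.5], [3, 0.05, 0.52], [4, 0.05, 0.54], [5, 0.05, 0.56], [5, 0.05, 0.56]], delta_rot=[[0, 0, 0], [0, 0, 0], [0, 0, 0], [0, 0, 0], [0, 0, 0], [0, 0, 0], [0, 0, 0], [0, 0, 0]])

```text
t: 8.65
eef_pos: [0.5195, -0.2225, 0.0204]
orientation: [0.776, 0.631, 0.001, -0.001]
force: [0.5, 0.9, -5.7]
opening: 0.0128
grip_force: 62.4
```

```bash
python3 m.py
```

```text
[ 0.51954872 -0.22248761  0.02039969] -11.817188544550243 [ 0.45919871  0.94535942 -5.74326171] 0.012847645307763451 8.65
rail -90 [-22.6  21.4  28.8]
rail -70 [-22.5  21.5  28.8]
handle -202 [-6.8  9.  83.1]
handle -196 [-6.8  9.4 83.5]
handle -190 [-7.1  9.5 83.6]
handle -184 [-14.    9.9  83.5]
plate [[-36.8, -146.3, 35.9], [36.9, -120.1, 45.0]]
plate -150 [-36.6 -35.7  37.5]
plate -140 [-37.1  37.   37.5]
```

Emit:
arm_command(linear=[[0, 0, 0], [0, 0, 0], [0, -0.05, 0.03]], delta_rot=[[0, 0, 0], [0, 0, 0], [0, 0, 0]])

```text
t: 8.95
eef_pos: [0.5179, -0.2278, 0.0205]
orientation: [0.778, 0.629, -0.0, 0.0]
force: [0.3, -0.2, -4.4]
opening: 0.0131
grip_force: 62.4
```

```bash
python3 - <<'E'
from h import *
st=r.state();D=(st['eef_pos'][:2]-[.5577,-.0382]);a=np.radians(-12);print(D@[np.cos(a),np.sin(a)],D@[-np.sin(a),np.cos(a)],psi(),st['eef_pos'][2],st['force'])
plan(.5577-.0148*.2079,-.0382-.0148*.9781,.0198,-12)
E
```

```text
0.000490927065916873 -0.19372583978178512 -12.084657959875292 0.020512032584278278 [ 0.34115256 -0.15664763 -4.37401305]
lin cm [17.89 -0.08  0.06] rot deg [ 0.   0.  -0.1]
```

Emit:
arm_command(linear=[[1.5, -0.08, 0], [3, -0.1, 0.02], [4.5, -0.1, 0.03], [6, -0.1, 0.05], [7.5, -0.1, 0.05], [9, -0.1, 0.05], [10.5, -0.1, 0.05], [11, -0.1, 0.05]], delta_rot=[[0, 0, 0], [0, 0, 0], [0, 0, 0], [0, 0, 0], [0, 0, 0], [0, 0, 0], [0, 0, 0], [0, 0, 0]])

```text
t: 9.62
eef_pos: [0.5407, -0.1168, 0.0199]
orientation: [0.777, 0.63, 0.001, -0.0]
force: [-0.4, 0.1, -5.5]
opening: 0.013
grip_force: 62.5
```

```bash
cat >e.py <<'E'
from h import *
st=r.state();D=(st['eef_pos'][:2]-[.5577,-.0382])*1e3;a=np.radians(-12);print('rail xy',D@[np.cos(a),np.sin(a)],D@[-np.sin(a),np.cos(a)],'psi',psi(),'z',st['eef_pos'][2]*1e3,'F rail',st['force'][:2]@[np.cos(a),np.sin(a)],st['force'][:2]@[-np.sin(a),np.cos(a)],st['force'][2],st['torque'],st['opening'],st['t'])
E
python3 e.py
```

```text
rail xy -0.24205768220833865 -80.39162618904061 psi -11.91465758253331 z 19.930774053944347 F rail -0.3880096272305324 0.015537253088252673 -5.49107511359342 [0.1045237  0.01400293 0.02869643] 0.013038770124826484 9.6167
```

Emit:
arm_command(linear=[[1.5, 0, 0], [3, 0, 0], [4.5, 0, 0], [6, 0, 0], [7, 0, 0], [7.6, 0, 0], [7.9, 0, 0], [8.1, 0, 0]], delta_rot=[[0, 0, 0], [0, 0, 0], [0, 0, 0], [0, 0, 0], [0, 0, 0], [0, 0, 0], [0, 0, 0], [0, 0, 0]])

```text
t: 10.28
eef_pos: [0.5569, -0.0404, 0.0199]
orientation: [0.777, 0.629, -0.0, 0.0]
force: [-0.3, 0.2, -4.7]
opening: 0.0128
grip_force: 62.5
```

Emit:
arm_command(linear=[[0.1, 0, 0], [0.2, 0, 0], [0.3, 0, 0], [0.4, 0, 0], [0.4, 0, 0]], delta_rot=[[0, 0, 0], [0, 0, 0], [0, 0, 0], [0, 0, 0], [0, 0, 0]])

```text
t: 10.7
eef_pos: [0.5571, -0.039, 0.0201]
orientation: [0.778, 0.628, -0.001, 0.001]
force: [-1.8, -4.9, -3.4]
opening: 0.0127
grip_force: 62.9
```

```bash
python3 e.py
```

```text
rail xy -0.41659666645443805 -0.9109680137538476 psi -12.162777776580068 z 20.067816329430997 F rail -0.72926201513443 -5.130270858786453 -3.3518662014984923 [-1.09081012  0.40156285  0.03774474] 0.012689347176143244 10.7
```

Emit:
arm_command(linear=[[0.15, 0, 0.03], [0.3, 0, 0.05], [0.3, 0, 0.05], [0.3, 0, 0.05]], delta_rot=[[0, 0, 0], [0, 0, 0], [0, 0, 0], [0, 0, 0]])

```text
t: 11.03
eef_pos: [0.5571, -0.0391, 0.02]
orientation: [0.779, 0.627, -0.002, 0.002]
force: [-4.0, -11.5, 1.7]
opening: 0.0126
grip_force: 63.6
```

```bash
python3 e.py
```

```text
rail xy -0.41657714547695496 -1.0235421572466048 psi -12.280016866024381 z 19.958249201645323 F rail -1.5144775895778502 -12.119266788621003 1.708717207963746 [-2.07555506  0.9218275   0.19596251] 0.012562569272334845 11.0333
```

Emit:
arm_command(linear=[[-0.3, 0, -0.05], [-0.3, 0, -0.05], [-0.3, 0, -0.05], [-0.3, 0, -0.05], [-0.3, 0, -0.05]], delta_rot=[[0, 0, 0], [0, 0, 0], [0, 0, 0], [0, 0, 0], [0, 0, 0]], gripper=0.5)

```text
t: 11.45
eef_pos: [0.5582, -0.035, 0.0202]
orientation: [0.777, 0.63, 0.001, -0.0]
force: [-0.1, 0.0, 0.4]
opening: 0.0427
grip_force: 0.0
```

Emit:
arm_command(linear=[[0, 0, -3], [0, 0, -6], [-2, -1, -9], [-6, -2, -9], [-8, -3, -9], [-8, -3, -9], [-8, -3, -9], [-8, -3, -9]], delta_rot=[[0, 0, 0], [0, 0, 0], [0, 0, 0], [0, 0, 0], [0, 0, 0], [0, 0, 0], [0, 0, 0], [0, 0, 0]])

```text
t: 12.12
eef_pos: [0.5123, -0.1068, 0.11]
orientation: [0.777, 0.629, 0.001, -0.0]
force: [0.3, 0.4, 0.2]
opening: 0.0426
grip_force: 0.0
```

```bash
cat >k.py <<'E'
from h import *
s=snap('wrist');save(s,'w5');W=cloud(s);x,y,z=W[...,0],W[...,1],W[...,2]
print(s['st']['eef_pos'],psi(),s['st']['opening'],s['st']['t'],s['st']['qpos'][6])
hsv=cv2.cvtColor(s['frame'],cv2.COLOR_RGB2HSV).astype(int);H,S=hsv[...,0],hsv[...,1]
a=np.radians(-12);D=W[...,:2]-[.5577,-.0382];xr=(D@[np.cos(a),np.sin(a)])*1e3;yr=(D@[-np.sin(a),np.cos(a)])*1e3
Q=np.stack([xr,yr,z*1e3],-1)/1e3
rect(W[big((abs(xr)<80)&((H<6)|(H>174))&(S>130)&(z>.06)&(z<.08))],'knob world')
V=s['frame'].max(-1)
rect(Q[big((abs(xr)<20)&(z>.077)&(z<.087)&(V<90)&(yr>-40)&(yr<70))],'handle rail')
rect(Q[big((abs(xr)<60)&(z>.030)&(z<.040)&(yr>-150)&(yr<110))],'plate rail')
rect(Q[big((abs(xr)<60)&(z>.042)&(z<.048)&(yr>80)&(yr<160))],'block rail')
E
python3 k.py
```

```text
[ 0.51227528 -0.1067762   0.10999845] -11.909894533090357 0.04258427202756508 12.1167 0.1773175830415429
knob world 832 c [ 507.7 -125.7] sz [52.9 11.1] a 74.3 z [66.7 70.1 71.5]
handle rail 2126 c [-0.2 12.8] sz [14.3 61. ] a 0.0 z [80.4 82.5 83.9]
plate rail 14219 c [ -3.5 -22.9] sz [ 83.  198.4] a 0.1 z [35.7 36.8 38. ]Traceback (most recent call last):
  File "k.py", line 11, in <module>
    rect(Q[big((abs(xr)<60)&(z>.042)&(z<.048)&(yr>80)&(yr<160))],'block rail')
           ~~~^^^^^^^^^^^^^^^^^^^^^^^^^^^^^^^^^^^^^^^^^^^^^^^^^
  File "h.py", line 32, in big
    n,l,st,_=cv2.connectedComponentsWithStats(m.astype(np.uint8));return l==1+np.argmax(st[1:,4])
                                                                              ~~~~~~~~~^^^^^^^^^^
    return _wrapfunc(a, 'argmax', axis=axis, out=out, **kwds)
    return bound(*args, **kwds)
ValueError: attempt to get argmax of an empty sequence
```

View pics/w5.png

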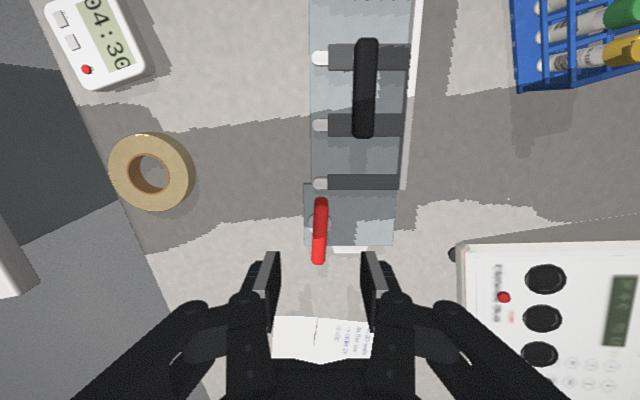

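The stage is on the rail at (360,110), with the slack knob at (320,230). I'll check the gap at the end block before clamping.

Emit:
arm_command(linear=[[4, 3, -4], [8, 3, -4], [12, 3, -4], [13, 3, -4], [13, 3, -4], [13, 3, -4]], delta_rot=[[0, 0, 0], [0, 0, 0], [0, 0, 0], [0, 0, 0], [0, 0, 0], [0, 0, 0]])

```text
t: 12.67
eef_pos: [0.5685, 0.0169, 0.1493]
orientation: [0.775, 0.632, -0.0, -0.0]
force: [0.9, -1.3, 0.9]
opening: 0.0422
grip_force: 0.0
```

```bash
cat >g.py <<'E'
from h import *
s=snap('wrist');save(s,'w6');W=cloud(s);z=W[...,2]
a=np.radians(-12);D=W[...,:2]-[.5577,-.0382];xr=(D@[np.cos(a),np.sin(a)])*1e3;yr=(D@[-np.sin(a),np.cos(a)])*1e3
Q=np.stack([xr,yr,z*1e3],-1)/1e3
V=s['frame'].max(-1)
rect(Q[big((abs(xr)<20)&(z>.077)&(z<.087)&(V<90)&(yr>-40)&(yr<70))],'handle rail')
rect(Q[big((abs(xr)<60)&(z>.042)&(z<.048)&(yr>80)&(yr<160)&(V>150))],'block rail')
m=(abs(xr+25)<2)&(yr>60)&(yr<100);q=Q[m]*1e3;q=q[np.argsort(q[:,1])]
print(np.round(q[::max(1,len(q)//25),1:],0).tolist())
cv2.imwrite('pics/w6.png',cv2.resize(s['frame'][0:240,200:520],(800,600))[:,:,::-1])
E
python3 g.py
```

```text
handle rail 914 c [-0.1 13.7] sz [61.4 14. ] a 89.9 z [79.8 82.4 83.6]
block rail 2242 c [ -0.7 116.1] sz [51.5 67. ] a 89.9 z [42.9 44.5 45.8]
[[60.0, 224.0], [63.0, 224.0], [65.0, 207.0], [66.0, 207.0], [66.0, 224.0], [66.0, 201.0], [66.0, 203.0], [66.0, 241.0], [66.0, 237.0], [67.0, 240.0], [67.0, 232.0], [67.0, 238.0], [68.0, 38.0], [71.0, 261.0], [71.0, 252.0], [71.0, 270.0], [71.0, 267.0], [72.0, 256.0], [72.0, 264.0], [72.0, 253.0], [72.0, 269.0], [72.0, 273.0], [72.0, 254.0], [73.0, 255.0], [83.0, 46.0], [99.0, 44.0]]
```

View pics/w6.png

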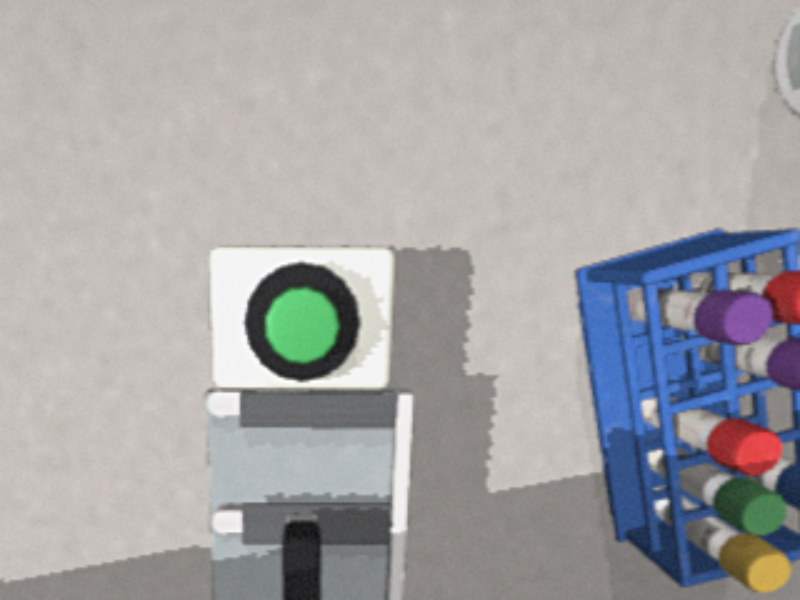

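The block at (300,320) and the stage's front edge at (300,395) are touching, and it didn't move under 12 N, so the stage is home. Next is the knob.

```bash
python3 - <<'E'
from h import *
plan(.508,-.1257,.06,-15.7)
E
```

```text
lin cm [-14.94  -2.99   8.95] rot deg [-0.   0.   3.9]
```

Emit:
arm_command(linear=[[-4, -1, 0], [-8, -2, 1], [-11.5, -3, 3], [-14.9, -3, 5], [-14.9, -3, 9], [-14.9, -3, 9], [-14.9, -3, 9], [-14.9, -3, 9]], delta_rot=[[0, 0, 3.9], [0, 0, 3.9], [0, 0, 3.9], [0, 0, 3.9], [0, 0, 3.9], [0, 0, 3.9], [0, 0, 3.9], [0, 0, 3.9]])

```text
t: 13.38
eef_pos: [0.5083, -0.1269, 0.0608]
orientation: [0.798, 0.602, 0.0, 0.0]
force: [0.6, 0.5, 0.2]
opening: 0.0426
grip_force: 0.0
```

```bash
python3 - <<'E'
from h import *
plan(.508,-.1257,.009,-15.7)
E
```

```text
lin cm [ 0.1  -0.06  5.18] rot deg [ 0.   0.  -0.2]
```

Emit:
arm_command(linear=[[0.1, 0, 2], [0.1, 0, 4], [0.1, 0, 5.1], [0.1, 0, 5.1]], delta_rot=[[0, 0, 0], [0, 0, 0], [0, 0, 0], [0, 0, 0]])

```text
t: 13.72
eef_pos: [0.5079, -0.1244, 0.0086]
orientation: [0.798, 0.603, -0.0, -0.001]
force: [-0.1, 0.3, 0.0]
opening: 0.0428
grip_force: 0.0
```

Emit:
arm_command(linear=[[0, 0, 0], [0, 0, 0], [0, 0, 0], [0, 0, 0], [0, 0, 0], [0, 0, 0]], delta_rot=[[0, 0, 0], [0, 0, 0], [0, 0, 0], [0, 0, 0], [0, 0, 0], [0, 0, 0]], gripper=1.0)

```text
t: 14.22
eef_pos: [0.5088, -0.1255, 0.0105]
orientation: [0.798, 0.602, 0.001, 0.0]
force: [-2.2, 0.6, 5.3]
opening: 0.0108
grip_force: 58.5
```

```bash
python3 e.py
```

```text
rail xy -29.721440695732603 -95.59429331702137 psi -15.90785181814279 z 10.47660609187452 F rail -2.3065091691917488 0.07646641179642127 5.326560481690551 [0.16798773 0.46042781 0.105841  ] 0.010818611821660188 14.2167
```

Emit:
arm_command(linear=[[0, 0, 0], [0, 0, 0], [0, 0, 0], [0, 0, 0], [0, 0, 0], [0, 0, 0], [0, 0, 0], [0, 0, 0]], delta_rot=[[0, 0, 5], [0, 0, 10], [0, 0, 15], [0, 0, 20], [0, 0, 25], [0, 0, 30], [0, 0, 35], [0, 0, 40]])

```text
t: 14.88
eef_pos: [0.5071, -0.1248, 0.0104]
orientation: [0.957, 0.291, -0.0, -0.001]
force: [-7.1, 1.2, 12.4]
opening: 0.0114
grip_force: 59.9
```

```bash
python3 e.py
```

```text
rail xy -31.465025055745485 -95.25489979375524 psi -56.137952147084206 z 10.438374596299566 F rail -7.1899664576768885 -0.2943385150006086 12.357327927065455 [0.20350321 1.58653426 0.12418539] 0.011441240140573766 14.8833
```

Emit:
arm_command(linear=[[-0.05, -0.05, -0.1], [-0.1, -0.1, -0.15], [-0.1, -0.1, -0.15], [-0.1, -0.1, -0.15], [-0.1, -0.1, -0.15], [-0.1, -0.1, -0.15], [-0.1, -0.1, -0.15], [-0.1, -0.1, -0.15]], delta_rot=[[0, 0, 5], [0, 0, 10], [0, 0, 15], [0, 0, 20], [0, 0, 25], [0, 0, 30], [0, 0, 33], [0, 0, 33]])

```text
t: 15.55
eef_pos: [0.5059, -0.125, 0.0107]
orientation: [1.0, 0.009, -0.0, -0.0]
force: [-3.0, -0.6, -2.2]
opening: 0.0108
grip_force: 59.2
```

```bash
python3 e.py
```

```text
rail xy -32.58787612930703 -95.62606150054664 psi -89.01028036202551 z 10.704965121159121 F rail -2.8477667780365614 -1.2258449249780303 -2.180478701568222 [-0.12329216  0.59873222 -0.05227537] 0.0108193032695678 15.55
```

Emit:
arm_command(linear=[[0, 0, 0], [0, 0, 0], [0, 0, 0], [0, 0, 0], [0, 0, -4], [0, 0, -8], [0, 0, -11], [0, 0, -11]], delta_rot=[[0, 0, 0], [0, 0, 0], [0, 0, 0], [0, 0, 0], [0, 0, 0], [0, 0, 0], [0, 0, 0], [0, 0, 0]], gripper=0.5)

```text
t: 16.22
eef_pos: [0.5108, -0.1271, 0.126]
orientation: [1.0, 0.009, 0.005, 0.001]
force: [0.7, -0.8, -0.5]
opening: 0.0427
grip_force: 0.0
```

```bash
sed -i '$d' k.py; python3 k.py; python3 - <<'E'
from h import *
plan(.42,.10,.22,0);print(r.state()['qpos'])
E
```

```text
[ 0.51077972 -0.12707368  0.12603032] -88.89424996886474 0.042695043750382626 16.2167 -0.9085617518258586
knob world 793 c [ 506.9 -126.2] sz [52.8 11. ] a 1.2 z [67.7 70.7 72. ]
handle rail 1609 c [-0.2 12.1] sz [62.  14.3] a 89.1 z [79.6 82.6 83.9]
plate rail 4970 c [ -5.7 -92.9] sz [59.9 83.4] a 88.8 z [35.7 36.9 38.1]
lin cm [ -8.45 -22.76  -9.7 ] rot deg [  0.3  -0.3 -88.9]
[-0.55001201  0.48377047  0.9425475   1.9728588  -0.49390482  0.92432786
 -0.90691605]
```

Emit:
arm_command(linear=[[0, -1, -5], [-3, -5, -9], [-6, -9, -9], [-8, -13, -9], [-8.5, -17, -9], [-8.5, -20, -9], [-8.5, -23, -9], [-8.5, -23, -9]], delta_rot=[[0, 0, -7], [0, 0, -14], [0, 0, -21], [0, 0, -28], [0, 0, -35], [0, 0, -42], [0, 0, -49], [0, 0, -56]])

```text
t: 16.93
eef_pos: [0.4153, 0.1109, 0.2101]
orientation: [0.875, 0.485, 0.001, -0.002]
force: [-0.4, 0.2, 0.8]
opening: 0.0429
grip_force: 0.0
```

```bash
python3 - <<'E'
from h import *
plan(.42,.26,.25,88);print(r.state()['qpos'],psi())
E
```

```text
lin cm [12.9  -7.51 -3.93] rot deg [ 1.0e-01 -2.0e-01 -1.2e+02]
[-1.11659198  0.055551    0.83295985  2.08959817 -0.05240062  1.01479912
 -0.81523019] -31.998746697345382
```

Emit:
arm_command(linear=[[3, -2, -1], [6, -4, -2], [9, -6, -3], [12.9, -7.5, -4], [12.9, -7.5, -4], [12.9, -7.5, -4], [12.9, -7.5, -4], [12.9, -7.5, -4]], delta_rot=[[0, 0, -7], [0, 0, -14], [0, 0, -21], [0, 0, -28], [0, 0, -35], [0, 0, -42], [0, 0, -49], [0, 0, -56]])

```text
t: 17.6
eef_pos: [0.4238, 0.2523, 0.2494]
orientation: [0.548, 0.836, -0.001, -0.0]
force: [0.0, -0.4, -0.0]
opening: 0.0427
grip_force: 0.0
```

Emit:
arm_command(linear=[[0, 0, 0], [0, 0, 0], [0, 0, 0], [0, 0, 0], [0, 0, 0], [0, 0, 0], [0, 0, 0], [0, 0, 0]], delta_rot=[[0, 0, -7], [0, 0, -14], [0, 0, -21], [0, 0, -28], [0, 0, -35], [0, 0, -42], [0, 0, -49], [0, 0, -56]])

```text
t: 18.27
eef_pos: [0.4238, 0.2521, 0.2494]
orientation: [0.092, 0.996, -0.0, -0.001]
force: [0.2, -0.5, 0.1]
opening: 0.0427
grip_force: 0.0
```

```bash
cat >c.py <<'E'
from h import *
import sys
s=snap(sys.argv[1] if len(sys.argv)>1 else 'wrist');save(s,'w7');W=cloud(s);x,y,z=W[...,0],W[...,1],W[...,2]
if 'st' in s: print(s['st']['eef_pos'],psi(),s['st']['opening'],s['st']['t'],s['st']['qpos'])
hsv=cv2.cvtColor(s['frame'],cv2.COLOR_RGB2HSV).astype(int);H,S=hsv[...,0],hsv[...,1]
cb=(x>.34)&(x<.66)&(y>.17)&(y<.45)&(S>110)
for n,a,b in [('blue',100,125),('yellow',20,32),('orange',3,17)]:
    m=cb&(H>=a)&(H<=b)
    if m.sum()<60: continue
    m=big(m);rect(W[m&(z<.012)&(z>.004)],n+' plate')
    c,_,_=rect(W[m&(z>.040)],n+' tab')
    p=W[m&(z<.012)&(z>.004)][:,:2];p=p[~np.isnan(p[:,0])];c2=cv2.minAreaRect((p*1000).astype(np.float32))[0];print('  yaw from centres',np.degrees(np.arctan2(c2[1]-c[1],c2[0]-c[0])))
E
python3 c.py
```

```text
[0.42377068 0.25206043 0.24944725] 79.87365804605632 0.04267424469616966 18.2667 [-1.07948321  0.14465692  0.54221724  1.89834909 -0.08284459  1.12201773
  0.88109677]
blue plate 457 c [554.9 280.9] sz [34.9 96.2] a 89.1 z [5.3 6.8 8.4]
blue tab 162 c [477.9 280.5] sz [105.9  14.3] a 1.8 z [43.2 46.6 48.3]
  yaw from centres 0.23683086170248704
yellow plate 567 c [478.9 358.9] sz [35.7 96. ] a 70.5 z [4.8 6.7 8.3]
yellow tab 206 c [444.8 370.6] sz [13.2 23.7] a 70.1 z [42.  46.5 48.1]
  yaw from centres -19.011644189941187
orange plate 703 c [419.  279.3] sz [96.1 35.2] a 6.5 z [5.  6.7 8.2]
orange tab 208 c [382.9 275.6] sz [23.4 13.9] a 6.1 z [44.8 46.6 48. ]
  yaw from centres 5.916496984482154
```

View pics/w7.png

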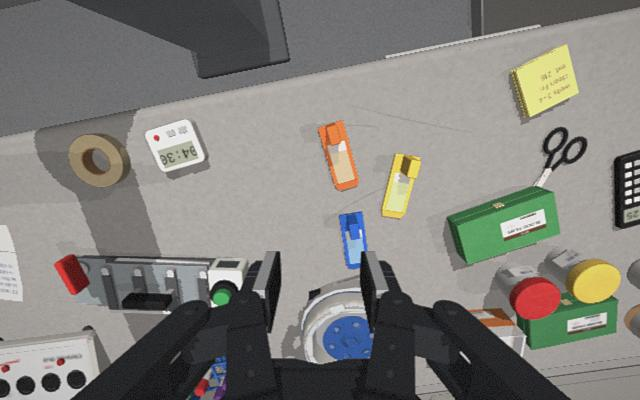

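The wrist picture shows orange (338,155), yellow (402,185) and blue (353,240), all flat with tabs toward the robot. The timer (175,145) and tape (99,160) are undisturbed. I'll take orange first.

```bash
python3 - <<'E'
from h import *
plan(.3835,.2758,.03,96)
E
```

```text
lin cm [ 4.36  1.65 21.95] rot deg [ -0.   -0.1 -16.1]
```

Emit:
arm_command(linear=[[4.4, 1.65, 4], [4.4, 1.65, 8], [4.4, 1.65, 12], [4.4, 1.65, 16], [4.4, 1.65, 20], [4.4, 1.65, 22], [4.4, 1.65, 22], [4.4, 1.65, 22]], delta_rot=[[0, 0, -7], [0, 0, -14], [0, 0, -16.1], [0, 0, -16.1], [0, 0, -16.1], [0, 0, -16.1], [0, 0, -16.1], [0, 0, -16.1]])

```text
t: 18.98
eef_pos: [0.383, 0.2752, 0.0291]
orientation: [-0.044, 0.999, -0.002, -0.002]
force: [0.7, -0.4, 1.4]
opening: 0.0426
grip_force: 0.0
```

```bash
python3 c.py|grep -A1 -e '\[' -e orange; python3 - <<'E'
from h import *
plan(.3835,.2758,-.0245,96)
E
```

```text
[0.38304694 0.27524372 0.02908032] 95.07523482093613 0.04255637292387747 18.9833 [-1.01217369  0.44154145  0.39459174  2.12970459 -0.28348827  0.62442634
  1.23984829]
blue plate 289 c [509.3 281.4] sz [34.9  7.4] a 88.5 z [ 4.4  6.8 11. ]
blue tab 19 c [373.4 272.1] sz [ 1.6 11.5] a 6.7 z [136.9 138.1 139. ]
  yaw from centres 3.90635498355841
yellow plate 500 c [441.5 372. ] sz [36.8 18. ] a 71.6 z [ 4.6  6.8 10.9]
yellow tab 42 c [369.9 316.7] sz [ 6.3 17.2] a 5.9 z [107.6 111.3 112.6]
  yaw from centres 37.6887163931214
orange plate 2207 c [418.4 279.1] sz [96.6 35.6] a 6.5 z [5.2 6.8 7.9]
orange tab 856 c [382.4 275. ] sz [24.3 13.5] a 5.5 z [43.1 46.7 47.7]
  yaw from centres 6.468026620302615
lin cm [ 0.12 -0.06  5.52] rot deg [-0.  -0.  -0.9]
```

Emit:
arm_command(linear=[[0.1, -0.05, 2], [0.1, -0.05, 4], [0.1, -0.05, 5.4], [0.1, -0.05, 5.4]], delta_rot=[[0, 0, -0.9], [0, 0, -0.9], [0, 0, -0.9], [0, 0, -0.9]])

```text
t: 19.37
eef_pos: [0.3837, 0.2767, -0.0232]
orientation: [-0.053, 0.999, 0.0, 0.0]
force: [-0.0, -0.2, 0.4]
opening: 0.0424
grip_force: 0.0
```

Emit:
arm_command(linear=[[0, 0, 0], [0, 0, 0], [0, 0, 0], [0, 0, 0], [0, 0, 0], [0, 0, 0]], delta_rot=[[0, 0, 0], [0, 0, 0], [0, 0, 0], [0, 0, 0], [0, 0, 0], [0, 0, 0]], gripper=1.0)

```text
t: 19.87
eef_pos: [0.385, 0.2774, -0.0215]
orientation: [-0.053, 0.999, 0.001, 0.001]
force: [-1.4, -0.5, 5.8]
opening: 0.0133
grip_force: 59.0
```

```bash
python3 - <<'E'
from h import *
print(psi());plan(.40,.09,.03,78)
E
```

```text
96.05689708834544
lin cm [  0.47 -18.78  -5.2 ] rot deg [ 0.2  0.1 18.1]
```

```bash
python3 - <<'E'
from h import *
plan(.415,.054,.04,78)
E
```

```text
lin cm [ -0.64 -22.52  -6.2 ] rot deg [ 0.2  0.1 18.1]
```

Emit:
arm_command(linear=[[0, 0, -3], [0, -2, -6], [0, -6, -6.2], [-0.3, -10, -6.2], [-0.6, -14, -6.2], [-0.6, -18, -6.2], [-0.6, -22, -6.2], [-0.6, -22.5, -6.2]], delta_rot=[[0, 0, 0], [0, 0, 3], [0, 0, 6], [0, 0, 9], [0, 0, 12], [0, 0, 15], [0, 0, 18], [0, 0, 18]])

```text
t: 20.53
eef_pos: [0.4145, 0.0463, 0.04]
orientation: [0.11, 0.994, -0.0, 0.002]
force: [-0.5, 0.4, 0.2]
opening: 0.0132
grip_force: 58.7
```

Emit:
arm_command(linear=[[0, 0, 0], [0, 0, 0], [0, 0, 0]], delta_rot=[[0, 0, 0], [0, 0, 0], [0, 0, 0]])

```text
t: 20.78
eef_pos: [0.4135, 0.0548, 0.0389]
orientation: [0.103, 0.995, 0.001, 0.0]
force: [-0.2, 0.6, -0.3]
opening: 0.013
grip_force: 58.7
```

```bash
python3 e.py; python3 - <<'E'
from h import *
s=snap('wrist');cv2.imwrite('pics/w8.png',s['frame'][:,:,::-1]);W=cloud(s);x,y,z=W[...,0],W[...,1],W[...,2]
print(s['st']['eef_pos'],psi(),s['st']['opening'])
hsv=cv2.cvtColor(s['frame'],cv2.COLOR_RGB2HSV).astype(int);H,S,V=hsv[...,0],hsv[...,1],hsv[...,2]
a=np.radians(-12);D=W[...,:2]-[.5577,-.0382];xr=(D@[np.cos(a),np.sin(a)]);yr=(D@[-np.sin(a),np.cos(a)])
Q=np.stack([xr,yr,z],-1)
m=big((H>=3)&(H<=17)&(S>110)&(z<.15)&(z>.03))
rect(Q[m],'orange (rail)');rect(Q[m&(z<.075)],'orange plate')
rect(Q[big((abs(xr)<.02)&(z>.077)&(z<.087)&(V<90)&(yr>-.04)&(yr<.07))],'handle rail')
# lips of channel 1: points with z 46..50
for y0 in range(-80,85,2):
    k=Q[(abs(yr*1e3-y0)<1)&(abs(xr*1e3)<12)&(z<.06)&(z>.02)]
    if len(k)>3: print(y0,round(float(np.median(k[:,2])*1e3),1),end='; ')
rect(Q[big((abs(xr)<.06)&(z>.042)&(z<.048)&(yr>.085)&(yr<.16)&(V>150))],'block rail')
E
```

```text
rail xy -160.3521116639136 60.980090324861024 psi 78.21410931115551 z 38.898490670187705 F rail -0.33519221210797606 0.5274088494403729 -0.28415553956295675 [0.03402349 0.09946529 0.02437397] 0.013047891038595239 20.7833
[0.41353044 0.05478661 0.03889849] 78.25914326743728 0.013047891038595239
orange (rail) 3370 c [-162.6   59.5] sz [35.4 25.4] a 88.9 z [ 65.9  99.  107.8]
orange plate 987 c [-167.5   59.6] sz [35.5 14.9] a 89.9 z [63.6 67.2 72.5]Traceback (most recent call last):
  File "<stdin>", line 9, in <module>
  File "h.py", line 32, in big
    n,l,st,_=cv2.connectedComponentsWithStats(m.astype(np.uint8));return l==1+np.argmax(st[1:,4])
                                                                              ~~~~~~~~~^^^^^^^^^^
    return _wrapfunc(a, 'argmax', axis=axis, out=out, **kwds)
    return bound(*args, **kwds)
ValueError: attempt to get argmax of an empty sequence
```

View pics/w8.png

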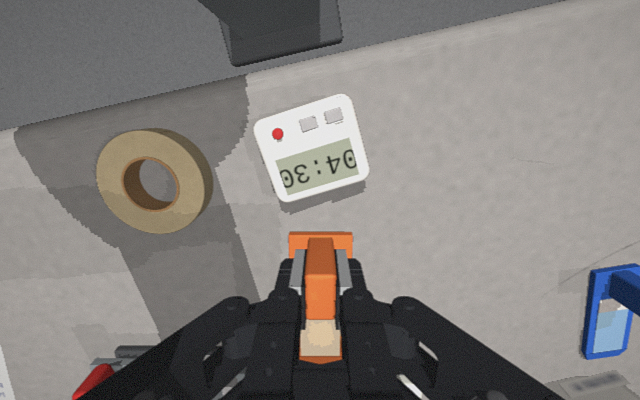

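The carrier is held squarely at (320,290). The stage is hidden behind the gripper, so I'll step up and to the left to measure the clamped stage.

Emit:
arm_command(linear=[[0, 3, -4], [-2, 6, -8], [-4, 9, -11], [-6, 12, -11], [-6, 14, -11], [-6, 14, -11], [-6, 14, -11], [-6, 14, -11]], delta_rot=[[0, 0, 0], [0, 0, 0], [0, 0, 0], [0, 0, 0], [0, 0, 0], [0, 0, 0], [0, 0, 0], [0, 0, 0]])

```text
t: 21.5
eef_pos: [0.4994, 0.1784, 0.1477]
orientation: [0.102, 0.995, -0.001, -0.001]
force: [-0.0, -0.6, -1.4]
opening: 0.0134
grip_force: 58.9
```

```bash
cat >sm.py <<'E'
from h import *
s=snap('wrist');cv2.imwrite('pics/w9.png',s['frame'][:,:,::-1]);W=cloud(s);x,y,z=W[...,0],W[...,1],W[...,2];np.save('w9.npy',W)
print(s['st']['eef_pos'],psi(),s['st']['opening'],s['st']['t'])
V=s['frame'].max(-1)
a=np.radians(-12);D=W[...,:2]-[.5577,-.0382];xr=(D@[np.cos(a),np.sin(a)]);yr=(D@[-np.sin(a),np.cos(a)])
Q=np.stack([xr,yr,z],-1)
def t(m,n):
    if m.sum()>50: rect(Q[big(m)],n)
    else: print(n,'none')
t((abs(xr)<.02)&(z>.077)&(z<.087)&(V<90)&(yr>-.04)&(yr<.07),'handle rail')
t((abs(xr)<.06)&(z>.042)&(z<.048)&(yr>.085)&(yr<.16)&(V>150),'block rail')
t((abs(xr)<.06)&(z>.030)&(z<.055)&(yr>-.15)&(yr<.09),'plate rail')
print('lip z profile along y at x=10..20')
for y0 in range(-80,92,3):
    k=Q[(abs(yr*1e3-y0)<1.5)&(abs(xr*1e3-14)<6)&(z<.06)&(z>.02)]
    if len(k)>3: print(y0,round(float(np.median(k[:,2])*1e3),1),end='; ')
E
python3 sm.py
```

```text
[0.49941897 0.1784466  0.1476874 ] 78.14409980098348 0.013373099094543569 21.5
handle rail 925 c [-1.6 13.2] sz [62.3 15.2] a 89.0 z [77.9 82.6 83.8]
block rail 1055 c [ -2.7 116.1] sz [66.5 51.1] a 0.9 z [42.8 44.6 45.9]
plate rail 10993 c [ -4.9 -14.8] sz [212.2  96.2] a 85.7 z [35.8 37.9 50.4]
lip z profile along y at x=10..20
-80 36.9; -77 36.9; -62 49.2; -59 49.3; -56 44.7; -53 40.3; -50 47.5; -47 37.0; -44 37.0; -41 37.2; -38 36.8; -5 37.1; 1 36.7; 10 37.3; 34 49.3; 37 49.2; 40 49.1; 43 38.6; 46 37.6; 49 37.1; 52 36.7; 55 37.0; 58 37.0; 61 37.0; 64 37.1; 67 37.2; 70 37.0; 76 49.8; 79 49.4; 82 49.5; 85 49.7; 88 48.4; 91 43.9;
```

View pics/w9.png

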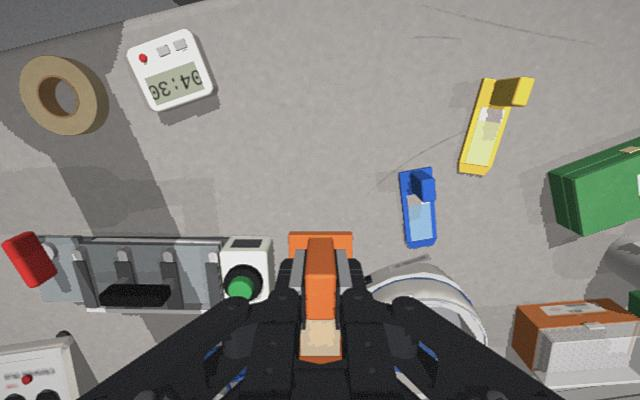

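In this view the stage is at (150,270), the block at (245,265), and the carrier is still held. I'll pin the channel walls down from this cloud.

```bash
python3 - <<'E'
from h import *
W=np.load('w9.npy');z=W[...,2]*1e3
a=np.radians(-12);D=W[...,:2]-[.5577,-.0382];xr=(D@[np.cos(a),np.sin(a)])*1e3;yr=(D@[-np.sin(a),np.cos(a)])*1e3
for x0 in (-30,-20,-10,0,10,20,30):
    m=(abs(xr-x0)<2.5)&(z>30)&(z<60)&(yr>-130)&(yr<95)
    hi=np.zeros(230);lo=np.zeros(230)
    np.add.at(hi,(yr[m&(z>46)]+131).astype(int),1);np.add.at(lo,(yr[m&(z<41)]+131).astype(int),1)
    h=''.join('#' if a_>b_ else ('.' if b_>0 else ' ') for a_,b_ in zip(hi,lo))
    segs=[];st=None
    for i,c in enumerate(h+' '):
        if c=='#' and st is None: st=i
        if c!='#' and st is not None:
            if i-st>1: segs.append((st-131,i-131))
            st=None
    print(x0,segs)
E
```

```text
-30 [(-93, -88), (-64, -55), (-15, -7), (32, 41), (80, 88)]
-20 [(-90, -86), (-65, -55), (-52, -50), (-20, -7), (-5, -2), (28, 41), (77, 91)]
-10 [(-88, -85), (-63, -55), (-20, -7), (28, 42), (45, 47), (75, 90)]
0 [(-63, -61), (-60, -56), (-52, -50), (40, 42), (43, 46), (76, 90)]
10 [(-64, -55), (36, 42), (44, 46), (76, 90)]
20 [(-65, -56), (-52, -50), (30, 41), (77, 90)]
30 [(-65, -56), (-55, -49), (-12, -10), (-7, -3), (27, 41), (75, 82)]
```

```bash
cat >>h.py <<'E'
def w(x,y):
    a=np.radians(-12);return np.array([.5577,-.0382])+np.array([x*np.cos(a)-y*np.sin(a),x*np.sin(a)+y*np.cos(a)])/1e3
E
python3 - <<'E'
from h import *
plan(*w(-150,63.8),.0165,77.3)
E
```

```text
lin cm [  4.82 -13.47  13.14] rot deg [-0.1 -0.1  0.8]
```

Emit:
arm_command(linear=[[2, -2, 1], [4.8, -6, 3], [4.8, -10, 6], [4.8, -13.5, 9], [4.8, -13.5, 12], [4.8, -13.5, 13.1], [4.8, -13.5, 13.1], [4.8, -13.5, 13.1]], delta_rot=[[0, 0, 0.8], [0, 0, 0.8], [0, 0, 0.8], [0, 0, 0.8], [0, 0, 0.8], [0, 0, 0.8], [0, 0, 0.8], [0, 0, 0.8]])

```text
t: 22.22
eef_pos: [0.4245, 0.0544, 0.017]
orientation: [0.112, 0.994, -0.001, -0.001]
force: [-0.4, 0.0, -1.0]
opening: 0.0131
grip_force: 58.9
```

Emit:
arm_command(linear=[[0, 0, 0], [0, 0, 0]], delta_rot=[[0, 0, 0], [0, 0, 0]])

```text
t: 22.38
eef_pos: [0.4274, 0.0563, 0.0187]
orientation: [0.11, 0.994, 0.001, 0.001]
force: [0.4, -0.7, -0.8]
opening: 0.0133
grip_force: 58.9
```

```bash
python3 e.py; python3 - <<'E'
from h import *
plan(*w(-100,63.1),.0165,77.2);plan(*w(-36,62.0),.0165,77.2)
E
```

```text
rail xy -147.088852834142 65.38770745102164 psi 77.33717532029952 z 18.70017044407223 F rail 0.5455070316081648 -0.5505878602741178 -0.7861751605093352 [ 0.10595121  0.00323255 -0.00696406] 0.013275464951717893 22.3833
lin cm [-4.71 -0.17  0.23] rot deg [0.1 0.1 0.1]
lin cm [-11.11  -0.21   0.24] rot deg [0.1 0.1 0.1]
```

Emit:
arm_command(linear=[[-1, -0.15, 0.2], [-2, -0.15, 0.2], [-3, -0.15, 0.2], [-4, -0.15, 0.2], [-4.7, -0.15, 0.2], [-4.7, -0.15, 0.2], [-4.7, -0.15, 0.2]], delta_rot=[[0, 0, 0], [0, 0, 0], [0, 0, 0], [0, 0, 0], [0, 0, 0], [0, 0, 0], [0, 0, 0]])

```text
t: 22.97
eef_pos: [0.4721, 0.0434, 0.0153]
orientation: [0.111, 0.994, -0.0, 0.0]
force: [0.5, 0.2, 0.3]
opening: 0.0131
grip_force: 58.9
```

```bash
python3 e.py; python3 - <<'E'
from h import *
plan(*w(-36,62.0),.0165,77.2)
E
```

```text
rail xy -100.72285819434546 61.97146866490023 psi 77.25113626904188 z 15.295449658870107 F rail 0.4258447254373349 0.30283579318971005 0.3181675873550398 [ 0.1277032  -0.17856143  0.04434124] 0.013091220763806484 22.9667
lin cm [-6.47  0.09 -0.12] rot deg [-0.   0.   0.1]
```

Emit:
arm_command(linear=[[-0.7, 0.08, 0], [-1.4, 0.08, 0], [-2.1, 0.08, 0], [-2.8, 0.08, 0], [-3.5, 0.08, 0], [-3.5, 0.08, 0]], delta_rot=[[0, 0, 0], [0, 0, 0], [0, 0, 0], [0, 0, 0], [0, 0, 0], [0, 0, 0]])

```text
t: 23.47
eef_pos: [0.508, 0.0361, 0.0156]
orientation: [0.111, 0.994, -0.0, 0.001]
force: [0.7, 0.0, -0.9]
opening: 0.0131
grip_force: 59.1
```

```bash
python3 e.py
```

```text
rail xy -64.0967865194412 62.35691032037537 psi 77.2480913084317 z 15.644583734768403 F rail 0.6451364618922993 0.1566149045986592 -0.9068693469973084 [-0.04615335  0.04154772  0.01652592] 0.013136286474730469 23.4667
```

Emit:
arm_command(linear=[[-0.7, 0, 0], [-1.4, 0, 0], [-2.1, 0, 0], [-2.6, 0, 0], [-2.9, 0, 0], [-3.1, 0, 0], [-3.1, 0, 0]], delta_rot=[[0, 0, 0], [0, 0, 0], [0, 0, 0], [0, 0, 0], [0, 0, 0], [0, 0, 0], [0, 0, 0]])

```text
t: 24.05
eef_pos: [0.5254, 0.0322, 0.0143]
orientation: [0.11, 0.994, 0.001, -0.01]
force: [-25.1, 3.3, 26.5]
opening: 0.0132
grip_force: 62.7
```

```bash
python3 e.py
```

```text
rail xy -46.19715758562052 62.11066387919674 psi 77.33147369802528 z 14.344554970289469 F rail -25.26260583888456 -1.993783519055398 26.51522373943375 [ 0.85975102  4.96397595 -0.04333313] 0.013212971025981363 24.05
```

It stopped about 10 mm short: the finger tips, which reach lower when closed on 14 mm, are butting the channel posts. I'll back off, release, and regrip the tab about 11 mm higher.

Emit:
arm_command(linear=[[0.8, 0, 0], [1.5, 0, 0], [1.9, 0, 0], [1.9, 0, 0], [1.9, 0, 0]], delta_rot=[[0, 0, 0], [0, 0, 0], [0, 0, 0], [0, 0, 0], [0, 0, 0]])

```text
t: 24.47
eef_pos: [0.5182, 0.0341, 0.0156]
orientation: [0.111, 0.994, 0.0, 0.001]
force: [0.5, 0.4, -0.8]
opening: 0.0131
grip_force: 58.9
```

Emit:
arm_command(linear=[[0, 0, 0], [0, 0, 0], [0, 0, 0], [0, 0, -0.6], [0, 0, -1.2], [0, 0, -1.2], [0, 0, -1.2]], delta_rot=[[0, 0, 0], [0, 0, 0], [0, 0, 0], [0, 0, 0], [0, 0, 0], [0, 0, 0], [0, 0, 0]], gripper=0.65)

```text
t: 25.05
eef_pos: [0.5182, 0.0342, 0.0281]
orientation: [0.111, 0.994, 0.0, 0.001]
force: [-0.8, -0.4, 0.4]
opening: 0.0297
grip_force: 0.0
```

```bash
python3 e.py; python3 - <<'E'
from h import *
s=snap('wrist');W=cloud(s);z=W[...,2]
hsv=cv2.cvtColor(s['frame'],cv2.COLOR_RGB2HSV).astype(int);H,S=hsv[...,0],hsv[...,1]
a=np.radians(-12);D=W[...,:2]-[.5577,-.0382];xr=(D@[np.cos(a),np.sin(a)]);yr=(D@[-np.sin(a),np.cos(a)]);Q=np.stack([xr,yr,z],-1)
m=big((H>=3)&(H<=17)&(S>110)&(z<.15)&(z>.03));rect(Q[m&(z>.07)],'tab');rect(Q[m&(z<.06)],'plate')
E
```

```text
rail xy -53.69461219136064 62.592454620542746 psi 77.27981533780205 z 28.083145692009122 F rail -0.710032542848095 -0.5126937771494782 0.35324382696222856 [-0.04056385  0.02407877 -0.05093251] 0.029682475378272604 25.05
tab 1490 c [-55.3  61. ] sz [24.9 30. ] a 1.6 z [72.4 82.4 83.6]
plate 3009 c [-18.8  61. ] sz [35.8 98.1] a 89.8 z [40.6 42.8 51.9]
```

Emit:
arm_command(linear=[[0, 0, 0], [0, 0, 0], [0, 0, 0], [0, 0, 0], [0, 0, 0]], delta_rot=[[0, 0, 0], [0, 0, 0], [0, 0, 0], [0, 0, 0], [0, 0, 0]], gripper=1.0)

```text
t: 25.52
eef_pos: [0.5174, 0.0342, 0.0275]
orientation: [0.111, 0.994, 0.0, -0.0]
force: [-1.4, -0.3, 5.8]
opening: 0.0127
grip_force: 59.6
```

Emit:
arm_command(linear=[[-0.5, 0, 0], [-1.0, 0, 0], [-1.4, 0, 0], [-1.7, 0, 0], [-1.9, 0, 0], [-2.1, 0, 0], [-2.1, 0, 0]], delta_rot=[[0, 0, 0], [0, 0, 0], [0, 0, 0], [0, 0, 0], [0, 0, 0], [0, 0, 0], [0, 0, 0]])

```text
t: 26.1
eef_pos: [0.5245, 0.0329, 0.0271]
orientation: [0.11, 0.994, 0.002, -0.013]
force: [-35.4, 7.9, 46.0]
opening: 0.0126
grip_force: 65.9
```

```bash
python3 e.py
```

```text
rail xy -47.211653993498025 62.649146297152136 psi 77.34711051988656 z 27.09884673713632 F rail -36.32559763772677 0.3969076518299814 45.97388029816215 [ 1.30725942  7.27344334 -0.12860834] 0.012625839725943047 26.1
```

The blockage isn't the fingers. The stage only spans x −45 to 42 mm, so the back stop, 48 mm beyond the channel point, puts that point near stage x = −8. The carrier is fully home, so I'll relax the push and release.

Emit:
arm_command(linear=[[0.7, 0, 0], [1.1, 0, 0], [1.1, 0, 0]], delta_rot=[[0, 0, 0], [0, 0, 0], [0, 0, 0]])

```text
t: 26.35
eef_pos: [0.5249, 0.0326, 0.0271]
orientation: [0.111, 0.994, 0.0, -0.002]
force: [-6.0, 1.3, 7.5]
opening: 0.0124
grip_force: 60.6
```

```bash
python3 e.py
```

```text
rail xy -46.78292318609058 62.4215839061777 psi 77.30681343809373 z 27.063163459788505 F rail -6.131301413123426 0.03751650594532659 7.468238805899545 [ 0.40254034  1.6507393  -0.03786258] 0.012369277517595987 26.35
```

Emit:
arm_command(linear=[[0, 0, 0], [0, 0, 0], [0, 0, 0], [0, 0, -2], [0, 0, -5], [0, 0, -8], [2, 2, -12], [4, 4, -14]], delta_rot=[[0, 0, 0], [0, 0, 0], [0, 0, 0], [0, 0, 0], [0, 0, 0], [0, 0, 0], [0, 0, 0], [0, 0, 0]], gripper=0.65)

```text
t: 27.02
eef_pos: [0.4997, 0.0768, 0.1699]
orientation: [0.114, 0.993, -0.001, 0.002]
force: [0.5, 1.7, 1.2]
opening: 0.0297
grip_force: 0.0
```

```bash
python3 - <<'E'
from h import *
plan(.44,.26,.2,85)
E
```

```text
lin cm [ 9.96 16.49 -3.06] rot deg [-0.1  0.3 -8.1]
```

Emit:
arm_command(linear=[[3, 4, -1], [5, 8, -2], [8, 12, -3], [10, 16, -3], [10, 16.5, -3], [10, 16.5, -3], [10, 16.5, -3]], delta_rot=[[0, 0, -4], [0, 0, -8], [0, 0, -8], [0, 0, -8], [0, 0, -8], [0, 0, -8], [0, 0, -8]])

```text
t: 27.6
eef_pos: [0.4357, 0.2648, 0.1974]
orientation: [0.039, 0.999, 0.0, 0.0]
force: [-0.5, -0.8, 0.1]
opening: 0.0301
grip_force: 0.0
```

```bash
python3 c.py; sed -i "s/^s=snap.*;save/s=snap('wrist');save/" k.py; python3 sm.py | head -4; python3 - <<'E'
from h import *
W=np.load('w9.npy');f=cv2.cvtColor(cv2.imread('pics/w9.png'),cv2.COLOR_BGR2HSV).astype(int);z=W[...,2]
a=np.radians(-12);D=W[...,:2]-[.5577,-.0382];xr=(D@[np.cos(a),np.sin(a)]);yr=(D@[-np.sin(a),np.cos(a)]);Q=np.stack([xr,yr,z],-1)
m=(f[...,0]>=3)&(f[...,0]<=17)&(f[...,1]>110)&(abs(xr)<.1)&(abs(yr-.06)<.04)
rect(Q[m],'orange in rail');
E
```

```text
[0.43574495 0.26484964 0.19742334] 85.33794452336235 0.030094398075645377 27.6 [-1.03184953  0.23517988  0.50189522  1.92439502 -0.13221615  1.01314744
  1.02121746]
blue plate 553 c [554.8 280.8] sz [35.  96.5] a 89.1 z [5.1 6.9 8.2]
blue tab 215 c [478.5 283.2] sz [ 13.5 105.1] a 87.4 z [42.4 46.6 48.2]
  yaw from centres -1.7731873821634947
yellow plate 716 c [478.9 358.5] sz [35.7 96.1] a 70.1 z [4.7 6.7 8.2]
yellow tab 265 c [444.7 370.6] sz [13.2 23.7] a 69.0 z [41.9 46.6 47.9]
  yaw from centres -19.48050467604584
[0.436245   0.2627126  0.19728151] 85.20496684414937 0.02986429475199374 27.65
handle rail 642 c [-1.2 13.5] sz [62. 15.] a 88.8 z [78.  82.4 83.8]
block rail 581 c [-18.9 115.4] sz [51.6 33.8] a 89.2 z [43.1 44.7 45.9]
plate rail 7779 c [-10.  -16.3] sz [213.1 102.9] a 89.0 z [35.5 42.2 50.4]
orange in rail 1271 c [-12.6  49.5] sz [57.6 98.9] a 85.7 z [40.6 49.9 83. ]
```

```bash
python3 - <<'E'
from h import *
plan(.4455,.3719,.035,70.2);plan(.4455,.3719,-.014,70.2)
E
```

```text
lin cm [ 0.04 11.09 16.21] rot deg [-0.  0. 15.]
lin cm [ 0.04 11.09 21.11] rot deg [-0.  0. 15.]
```

Emit:
arm_command(linear=[[0, 4, 2], [0, 8, 5], [0, 11.1, 9], [0, 11.1, 13], [0, 11.1, 16.2], [0, 11.1, 16.2], [0, 11.1, 16.2], [0, 11.1, 16.2]], delta_rot=[[0, 0, 5], [0, 0, 10], [0, 0, 15], [0, 0, 15], [0, 0, 15], [0, 0, 15], [0, 0, 15], [0, 0, 15]], gripper=0.5)

```text
t: 28.37
eef_pos: [0.4469, 0.3716, 0.0365]
orientation: [0.173, 0.985, -0.0, 0.001]
force: [0.1, 0.5, 0.8]
opening: 0.0426
grip_force: 0.0
```

```bash
python3 c.py|grep -A2 yellow; python3 - <<'E'
from h import *
plan(.4455,.3719,-.014,70.2)
E
```

```text
yellow plate 2102 c [478.5 358.8] sz [35.5 96.3] a 70.1 z [5.2 6.8 7.9]
yellow tab 805 c [444.7 371.2] sz [13.3 24.3] a 69.5 z [43.2 46.6 47.7]
  yaw from centres -20.034168627543092
lin cm [ 0.18 -0.16  5.18] rot deg [ 0.1  0.1 -0.1]
```

Emit:
arm_command(linear=[[0.15, 0, 2], [0.15, 0, 4], [0.15, 0, 5.1], [0.15, 0, 5.1]], delta_rot=[[0, 0, 0], [0, 0, 0], [0, 0, 0], [0, 0, 0]])

```text
t: 28.75
eef_pos: [0.4438, 0.3733, -0.0153]
orientation: [0.172, 0.985, 0.0, -0.0]
force: [-1.0, -0.7, -0.2]
opening: 0.0429
grip_force: 0.0
```

Emit:
arm_command(linear=[[0, 0, 0], [0, 0, 0], [0, 0, 0], [0, 0, 0], [0, 0, 0], [0, 0, 0]], delta_rot=[[0, 0, 0], [0, 0, 0], [0, 0, 0], [0, 0, 0], [0, 0, 0], [0, 0, 0]], gripper=1.0)

```text
t: 29.25
eef_pos: [0.4451, 0.3746, -0.0137]
orientation: [0.171, 0.985, 0.001, 0.001]
force: [0.1, -0.9, 6.8]
opening: 0.0129
grip_force: 59.6
```

```bash
python3 - <<'E'
from h import *
print(psi());plan(.425,.10,.055,77.2);plan(*w(-150,16),.045,77.2)
E
```

```text
70.26320449837745
lin cm [ -7.4  -26.51  -6.93] rot deg [ 0.2  0.1 -6.9]
lin cm [ -9.47 -35.47  -5.95] rot deg [ 0.2  0.1 -6.9]
```

Emit:
arm_command(linear=[[0, 0, -3], [-1, -3, -6], [-2, -7, -6], [-3, -11, -6], [-4, -15, -6], [-5, -19, -6], [-6, -23, -6], [-7, -27, -6]], delta_rot=[[0, 0, 0], [0, 0, -2], [0, 0, -5], [0, 0, -6.9], [0, 0, -6.9], [0, 0, -6.9], [0, 0, -6.9], [0, 0, -6.9]])

```text
t: 29.92
eef_pos: [0.4183, 0.0945, 0.0452]
orientation: [0.112, 0.994, 0.001, 0.001]
force: [1.4, -0.6, -1.2]
opening: 0.0131
grip_force: 58.8
```

```bash
python3 e.py;python3 - <<'E'
from h import *
plan(*w(-150,16.2),.0245,77.2)
E
```

```text
rail xy -163.9064825995421 100.85842978963576 psi 77.19381367041912 z 45.23362458891953 F rail 1.531572053095161 -0.28487587938289344 -1.1833071610422294 [-0.06313967 -0.04964707  0.00883117] 0.0130885254798611 29.9167
lin cm [-1.51 -8.45  2.06] rot deg [ 0.1  0.1 -0. ]
```

Emit:
arm_command(linear=[[-0.5, -3, 0], [-1, -6, 0.5], [-1.5, -8.5, 1.2], [-1.5, -8.5, 2], [-1.5, -8.5, 2], [-1.5, -8.5, 2], [-1.5, -8.5, 2]], delta_rot=[[0, 0, 0], [0, 0, 0], [0, 0, 0], [0, 0, 0], [0, 0, 0], [0, 0, 0], [0, 0, 0]])

```text
t: 30.5
eef_pos: [0.4146, 0.0109, 0.0248]
orientation: [0.111, 0.994, 0.0, 0.0]
force: [0.4, 0.3, -1.6]
opening: 0.0132
grip_force: 58.7
```

```bash
python3 e.py;python3 - <<'E'
from h import *
plan(*w(-100,15.3),.0235,77.2)
E
```

```text
rail xy -150.1906918797236 18.276008688928485 psi 77.26577001889395 z 24.781169005534807 F rail 0.33822535280473753 0.34526915924078033 -1.5824430243567686 [-0.00172059  0.02114764 -0.01981001] 0.013223397873320943 30.5
lin cm [-5.02 -0.23  0.13] rot deg [0.  0.  0.1]
```

Emit:
arm_command(linear=[[-0.8, -0.23, 0.1], [-1.6, -0.23, 0.1], [-2.4, -0.23, 0.1], [-3.2, -0.23, 0.1], [-4, -0.23, 0.1], [-4, -0.23, 0.1], [-4, -0.23, 0.1]], delta_rot=[[0, 0, 0], [0, 0, 0], [0, 0, 0], [0, 0, 0], [0, 0, 0], [0, 0, 0], [0, 0, 0]])

```text
t: 31.08
eef_pos: [0.4531, -0.0015, 0.0233]
orientation: [0.112, 0.994, -0.0, 0.0]
force: [-0.2, -0.3, -0.9]
opening: 0.013
grip_force: 58.7
```

```bash
python3 e.py;python3 - <<'E'
from h import *
plan(*w(-60,14.6),.0235,77.2)
E
```

```text
rail xy -109.90143730472431 14.158371563689775 psi 77.16473552569607 z 23.304919063149402 F rail -0.1397476589349247 -0.3339191985105999 -0.8741500822412744 [0.03529352 0.08480516 0.00213979] 0.01297486673678711 31.0833
lin cm [-4.99  0.12 -0.02] rot deg [-0.  0. -0.]
```

Emit:
arm_command(linear=[[-0.1, 0.12, 0], [-0.8, 0.12, 0], [-1.6, 0.12, 0], [-2.4, 0.12, 0], [-3.2, 0.12, 0], [-4, 0.12, 0], [-4.7, 0.12, 0], [-4.7, 0.12, 0]], delta_rot=[[0, 0, 0], [0, 0, 0], [0, 0, 0], [0, 0, 0], [0, 0, 0], [0, 0, 0], [0, 0, 0], [0, 0, 0]])

```text
t: 31.75
eef_pos: [0.5009, -0.0112, 0.0236]
orientation: [0.112, 0.994, -0.0, 0.001]
force: [-0.5, 0.0, -1.0]
opening: 0.0126
grip_force: 58.7
```

```bash
python3 e.py
```

```text
rail xy -61.15926573767049 14.610191080735229 psi 77.15442643754449 z 23.613364951935555 F rail -0.5206766921400029 -0.07351770113215822 -1.0233570509750165 [ 0.00209789 -0.00872844  0.05044658] 0.012570593965698722 31.75
```

Emit:
arm_command(linear=[[-0.5, 0, 0], [-1.0, 0, 0], [-1.3, 0, 0], [-1.5, 0, 0], [-1.5, 0, 0]], delta_rot=[[0, 0, 0], [0, 0, 0], [0, 0, 0], [0, 0, 0], [0, 0, 0]])

```text
t: 32.17
eef_pos: [0.5124, -0.0137, 0.023]
orientation: [0.112, 0.994, 0.0, -0.001]
force: [-1.4, 0.5, -0.4]
opening: 0.0128
grip_force: 58.7
```

```bash
python3 e.py
```

```text
rail xy -49.37159531614376 14.52738574460273 psi 77.18989397350344 z 23.037127750840817 F rail -1.5072945523487051 0.20709996764788854 -0.41627396713197884 [0.16422657 0.44708021 0.05432924] 0.012838368455114216 32.1667
```

Emit:
arm_command(linear=[[-0.2, 0, 0], [-0.3, 0, 0], [-0.3, 0, 0], [-0.3, 0, 0]], delta_rot=[[0, 0, 0], [0, 0, 0], [0, 0, 0], [0, 0, 0]])

```text
t: 32.5
eef_pos: [0.5124, -0.0137, 0.0228]
orientation: [0.111, 0.994, 0.0, -0.003]
force: [-8.2, 1.8, 6.0]
opening: 0.0131
grip_force: 59.9
```

```bash
python3 e.py
```

```text
rail xy -49.45085682484193 14.52985129936782 psi 77.19841603785815 z 22.750745553336582 F rail -8.397126839418855 0.025577146801553614 6.046323405646448 [ 0.36335968  1.7662811  -0.00941603] 0.013081280987549616 32.5
```

Emit:
arm_command(linear=[[0.2, 0, 0], [0.2, 0, 0], [0.2, 0, 0], [0.2, 0, 0]], delta_rot=[[0, 0, 0], [0, 0, 0], [0, 0, 0], [0, 0, 0]], gripper=0.65)

```text
t: 32.83
eef_pos: [0.5152, -0.0142, 0.0237]
orientation: [0.112, 0.994, 0.0, 0.001]
force: [0.2, -0.3, 0.2]
opening: 0.03
grip_force: 0.0
```

Emit:
arm_command(linear=[[0, 0, -3], [0, 0, -6], [1, 0, -10], [5, 4, -14], [7, 8, -16], [7, 12, -16], [7, 16, -16], [7, 20, -16]], delta_rot=[[0, 0, 0], [0, 0, 0], [0, 0, 0], [0, 0, 0], [0, 0, 0], [0, 0, 0], [0, 0, -6], [0, 0, -12]])

```text
t: 33.5
eef_pos: [0.4867, 0.1763, 0.1847]
orientation: [0.005, 1.0, 0.001, 0.002]
force: [1.7, 0.5, 0.3]
opening: 0.0301
grip_force: 0.0
```

```bash
python3 sm.py|head -4; python3 c.py; python3 - <<'E'
from h import *
plan(.52,.2825,.04,89)
W=np.load('w9.npy');f=cv2.cvtColor(cv2.imread('pics/w9.png'),cv2.COLOR_BGR2HSV).astype(int);z=W[...,2]
a=np.radians(-12);D=W[...,:2]-[.5577,-.0382];xr=(D@[np.cos(a),np.sin(a)]);yr=(D@[-np.sin(a),np.cos(a)]);Q=np.stack([xr,yr,z],-1)
for n,lo,hi,yc in (('orange',3,17,.061),('yellow',20,32,.013)):
    m=(f[...,0]>=lo)&(f[...,0]<=hi)&(f[...,1]>90)&(abs(xr)<.1)&(abs(yr-yc)<.03)
    if m.sum()>50: rect(Q[m&(z<.046)],n);rect(Q[m&(z>.078)],n+' tab')
E
```

```text
[0.48666623 0.17634733 0.18466792] 90.42259999015221 0.03014297879453405 33.5
handle rail 800 c [-1.1 13.1] sz [62.5 14.8] a 89.4 z [77.9 82.3 83.8]
block rail 1089 c [ -1.7 113.5] sz [68.2 56.1] a 0.8 z [43.  44.7 46.1]
plate rail 9636 c [-10.1 -16. ] sz [212.1 102.6] a 89.0 z [35.9 43.2 50.4]
[0.48767864 0.18728673 0.18445716] 89.98272898637445 0.030026478432998164 33.55 [-0.76804228  0.26325012  0.41578038  1.91312027 -0.13305419  0.98345377
  1.28632811]
blue plate 706 c [555.3 280.7] sz [35.4 96.4] a 89.1 z [5.  6.7 8.2]
blue tab 254 c [518.6 281. ] sz [13.  23.6] a 89.4 z [42.5 46.5 47.8]
  yaw from centres -0.5908740323455488
lin cm [-3.26  9.88 14.42] rot deg [0.3 0.2 1. ]
orange 747 c [-11.7  55.2] sz [48.6 96.9] a 89.2 z [40.4 42.7 44.3]
orange tab 327 c [-48.4  62.3] sz [24.6 14. ] a 1.4 z [78.9 82.6 83.8]
yellow 485 c [-28.   13.7] sz [36.8 66.5] a 89.8 z [39.6 42.8 44.3]
yellow tab 351 c [-34.4  15.5] sz [53.9 15.3] a 5.2 z [79.1 82.5 83.7]
```

Emit:
arm_command(linear=[[-1, 4, 2], [-2, 8, 5], [-3.2, 9.9, 9], [-3.2, 9.9, 12], [-3.2, 9.9, 14.4], [-3.2, 9.9, 14.4], [-3.2, 9.9, 14.4], [-3.2, 9.9, 14.4]], delta_rot=[[0, 0, 1], [0, 0, 1], [0, 0, 1], [0, 0, 1], [0, 0, 1], [0, 0, 1], [0, 0, 1], [0, 0, 1]], gripper=0.5)

```text
t: 34.27
eef_pos: [0.5211, 0.272, 0.0401]
orientation: [0.017, 1.0, 0.0, 0.001]
force: [0.6, 0.6, 0.7]
opening: 0.0428
grip_force: 0.0
```

```bash
python3 c.py|grep -A2 -e blue -e '^\['; python3 - <<'E'
from h import *
plan(.5190,.2825,-.014,89.2)
E
```

```text
[0.52108213 0.27196344 0.04009433] 88.09633713482054 0.04281314825627476 34.2667 [-0.78346291  0.57285005  0.33409115  1.84774398 -0.25963752  0.76159211
  1.22751234]
blue plate 2015 c [554.8 280.7] sz [35.4 96.7] a 89.0 z [5.2 6.8 7.9]
blue tab 775 c [518.7 281.6] sz [14.  24.4] a 89.1 z [43.2 46.6 47.7]
  yaw from centres -1.4105679954549177
lin cm [0.31 0.99 5.49] rot deg [ 0.1  0.2 -1.1]
```

Emit:
arm_command(linear=[[0.25, 1, 0], [0.25, 1, 0], [0.25, 1, 2], [0.25, 1, 4], [0.25, 1, 5.4], [0.25, 1, 5.4], [0.25, 1, 5.4]], delta_rot=[[0, 0, -1.1], [0, 0, -1.1], [0, 0, -1.1], [0, 0, -1.1], [0, 0, -1.1], [0, 0, -1.1], [0, 0, -1.1]])

```text
t: 34.9
eef_pos: [0.517, 0.2825, -0.0155]
orientation: [0.006, 1.0, -0.0, -0.0]
force: [-0.0, -0.3, 1.2]
opening: 0.0429
grip_force: 0.0
```

Emit:
arm_command(linear=[[0, 0, 0], [0, 0, 0], [0, 0, 0], [0, 0, 0], [0, 0, 0], [0, 0, 0]], delta_rot=[[0, 0, 0], [0, 0, 0], [0, 0, 0], [0, 0, 0], [0, 0, 0], [0, 0, 0]], gripper=1.0)

```text
t: 35.4
eef_pos: [0.5186, 0.2831, -0.0141]
orientation: [0.006, 1.0, 0.001, 0.001]
force: [-0.5, -0.6, 6.5]
opening: 0.0127
grip_force: 59.1
```

```bash
python3 - <<'E'
from h import *
print(psi());plan(.42,.2,.05,77.2);plan(*w(-150,-31.8),.05,77.2)
E
```

```text
89.27054138646993
lin cm [ 9.74 -8.43 -6.44] rot deg [ 0.1  0.1 12.1]
lin cm [ 11.   -32.26  -6.48] rot deg [ 0.1  0.1 12.1]
```

Emit:
arm_command(linear=[[0, 0, -3], [2, -1, -6.4], [5, -3, -6.4], [8, -6, -6.4], [10, -9, -6.4], [10.5, -13, -6.4], [11, -17, -6.4], [11, -21, -6.4]], delta_rot=[[0, 0, 0], [0, 0, 3], [0, 0, 6], [0, 0, 9], [0, 0, 12], [0, 0, 12], [0, 0, 12], [0, 0, 12]])

```text
t: 36.07
eef_pos: [0.4029, 0.0731, 0.0487]
orientation: [0.11, 0.994, 0.0, -0.0]
force: [0.7, -0.9, -0.6]
opening: 0.0134
grip_force: 58.6
```

```bash
python3 e.py; python3 - <<'E'
from h import *
plan(*w(-155,-31.7),.0245,77.2)
E
```

```text
rail xy -174.5442441115858 76.64139384941316 psi 77.39928650324684 z 48.745662577060536 F rail 0.9123731343578332 -0.7251416524731481 -0.5587245372027154 [ 0.00080242 -0.05529745 -0.02949889] 0.013402318099742037 36.0667
lin cm [ -2.07 -10.81   2.42] rot deg [ 0.  -0.   0.2]
```

Emit:
arm_command(linear=[[-0.5, -3, 0], [-1, -6, 0.4], [-1.5, -9, 1], [-2, -10.8, 2], [-2, -10.8, 2.4], [-2, -10.8, 2.4], [-2, -10.8, 2.4], [-2, -10.8, 2.4]], delta_rot=[[0, 0, 0.2], [0, 0, 0.2], [0, 0, 0.2], [0, 0, 0.2], [0, 0, 0.2], [0, 0, 0.2], [0, 0, 0.2], [0, 0, 0.2]])

```text
t: 36.73
eef_pos: [0.4007, -0.0347, 0.0248]
orientation: [0.112, 0.994, 0.0, 0.0]
force: [-0.6, 0.2, -0.5]
opening: 0.0124
grip_force: 58.6
```

```bash
python3 e.py; python3 - <<'E'
from h import *
plan(*w(-112,-32.5),.0235,77.2)
E
```

```text
rail xy -154.26847508519936 -29.213025786401033 psi 77.1790101768759 z 24.761197279247867 F rail -0.6127026072971634 0.1025671050918673 -0.4699431085779582 [-5.66462770e-05 -9.71400904e-03  9.71183780e-03] 0.012380949567667426 36.7333
lin cm [-4.23 -0.27  0.13] rot deg [ 0.  0. -0.]
```

Emit:
arm_command(linear=[[-0.8, -0.2, 0.1], [-1.6, -0.2, 0.1], [-2.4, -0.2, 0.1], [-3.2, -0.2, 0.1], [-4, -0.2, 0.1], [-4, -0.2, 0.1], [-4, -0.2, 0.1], [-4, -0.2, 0.1]], delta_rot=[[0, 0, 0], [0, 0, 0], [0, 0, 0], [0, 0, 0], [0, 0, 0], [0, 0, 0], [0, 0, 0], [0, 0, 0]])

```text
t: 37.4
eef_pos: [0.4385, -0.0468, 0.0233]
orientation: [0.113, 0.994, -0.0, -0.001]
force: [-0.9, 0.5, -1.6]
opening: 0.013
grip_force: 58.6
```

```bash
python3 e.py; python3 - <<'E'
from h import *
plan(*w(-62,-33.3),.0235,77.2)
E
```

```text
rail xy -114.8409094100031 -33.16728148736322 psi 77.06588040656011 z 23.31101473018106 F rail -0.9766276754935321 0.308720373340718 -1.5717281436828134 [0.00501179 0.02505735 0.01031576] 0.013004787533805191 37.4
lin cm [-5.28  0.07 -0.02] rot deg [-0.  -0.1 -0.1]
```

Emit:
arm_command(linear=[[0, 0.07, 0], [-0.8, 0.07, 0], [-1.6, 0.07, 0], [-2.4, 0.07, 0], [-3.2, 0.07, 0], [-4, 0.07, 0], [-4.8, 0.07, 0], [-5, 0.07, 0]], delta_rot=[[0, 0, 0], [0, 0, 0], [0, 0, 0], [0, 0, 0], [0, 0, 0], [0, 0, 0], [0, 0, 0], [0, 0, 0]])

```text
t: 38.07
eef_pos: [0.49, -0.0578, 0.0237]
orientation: [0.113, 0.994, -0.0, 0.001]
force: [0.1, -0.2, -0.4]
opening: 0.0131
grip_force: 58.6
```

```bash
python3 e.py
```

```text
rail xy -62.103683119812985 -33.22481903300126 psi 77.07291012519966 z 23.723924090833673 F rail 0.16873779914480683 -0.17921397621756197 -0.3507467574378624 [-0.05723044  0.00213501  0.03106432] 0.013148713654878155 38.0667
```

Emit:
arm_command(linear=[[-0.5, 0, 0], [-0.9, 0, 0], [-1.2, 0, 0], [-1.4, 0, 0], [-1.6, 0, 0], [-1.6, 0, 0]], delta_rot=[[0, 0, 0], [0, 0, 0], [0, 0, 0], [0, 0, 0], [0, 0, 0], [0, 0, 0]])

```text
t: 38.57
eef_pos: [0.5015, -0.0603, 0.023]
orientation: [0.112, 0.994, 0.0, -0.002]
force: [-4.5, 1.2, -0.3]
opening: 0.0133
grip_force: 58.8
```

```bash
python3 e.py
```

```text
rail xy -50.35408293856226 -33.321816837805095 psi 77.08541917020668 z 22.960535484983605 F rail -4.702754939031687 0.26143070669083285 -0.31321542543682374 [0.23679855 0.88536452 0.01852904] 0.013312272901350895 38.5667
```

Contact is at −50.4 against the expected −49.8. One more short push to confirm, then release.

Emit:
arm_command(linear=[[-0.2, 0, 0], [-0.3, 0, 0], [-0.3, 0, 0], [-0.3, 0, 0]], delta_rot=[[0, 0, 0], [0, 0, 0], [0, 0, 0], [0, 0, 0]])

```text
t: 38.9
eef_pos: [0.5015, -0.0603, 0.0225]
orientation: [0.112, 0.994, 0.001, -0.004]
force: [-11.3, 2.2, 5.3]
opening: 0.013
grip_force: 59.7
```

Emit:
arm_command(linear=[[-0.1, 0, 0], [-0.1, 0, 0], [-0.1, 0, 0], [-0.1, 0, 0]], delta_rot=[[0, 0, 0], [0, 0, 0], [0, 0, 0], [0, 0, 0]], gripper=0.65)

```text
t: 39.23
eef_pos: [0.5085, -0.0619, 0.0239]
orientation: [0.113, 0.994, -0.0, 0.001]
force: [-0.4, -0.2, 0.3]
opening: 0.0301
grip_force: 0.0
```

Emit:
arm_command(linear=[[0.1, 0, -3], [0.1, 0, -6], [2, 0, -10], [4, 2, -14], [7, 6, -16], [8, 10, -16], [8, 14, -16], [8, 18, -16]], delta_rot=[[0, 0, 0], [0, 0, 0], [0, 0, 0], [0, 0, 0], [0, 0, 0], [0, 0, 0], [0, 0, 0], [0, 0, 0]])

```text
t: 39.9
eef_pos: [0.4672, 0.1209, 0.1852]
orientation: [0.113, 0.994, 0.002, 0.001]
force: [1.2, -1.0, 0.0]
opening: 0.0296
grip_force: 0.0
```

Emit:
arm_command(linear=[[-3, 4, 0], [-3, 4, 0], [-3, 4, 0], [-3, 4, 0]], delta_rot=[[0, 0, 0], [0, 0, 0], [0, 0, 0], [0, 0, 0]], gripper=1.0)

```text
t: 40.23
eef_pos: [0.5055, 0.1506, 0.1831]
orientation: [0.112, 0.994, -0.001, -0.0]
force: [-0.5, -1.1, 0.0]
opening: -0.0004
grip_force: 0.0
```

```bash
python3 sm.py|head -4; python3 - <<'E'
from h import *
W=np.load('w9.npy');f=cv2.cvtColor(cv2.imread('pics/w9.png'),cv2.COLOR_BGR2HSV).astype(int);z=W[...,2]
a=np.radians(-12);D=W[...,:2]-[.5577,-.0382];xr=(D@[np.cos(a),np.sin(a)]);yr=(D@[-np.sin(a),np.cos(a)]);Q=np.stack([xr,yr,z],-1)
for n,lo,hi,yc in (('orange',3,17,.061),('yellow',20,32,.013),('blue',100,125,-.035)):
    m=(f[...,0]>=lo)&(f[...,0]<=hi)&(f[...,1]>90)&(abs(xr+.02)<.08)&(abs(yr-yc)<.026)
    if m.sum()>50: rect(Q[m&(z<.046)],n);rect(Q[m&(z>.078)&(xr<-.025)],n+' tab')
m=(f[...,0]>40)&(f[...,0]<85)&(f[...,1]>100)&(abs(xr)<.04)&(abs(yr-.116)<.03)
if m.sum()>20: rect(W[m],'button world')
m=((f[...,0]<6)|(f[...,0]>174))&(f[...,1]>130)&(z>.06)&(z<.08)&(abs(xr)<.08)&(yr<-.06)
if m.sum()>20: rect(Q[m],'knob rail')
E
```

```text
[0.5055126  0.15057394 0.1830744 ] 77.00213616464164 -0.00038123333684947434 40.2333
handle rail 735 c [-1.3 13.2] sz [62.  13.8] a 88.6 z [78.3 82.4 83.6]
block rail 1068 c [ -1.6 113.3] sz [56.3 67.3] a 89.8 z [42.9 44.7 46.1]
plate rail 8830 c [ -9.5 -16.1] sz [212.4 102.3] a 89.4 z [36.4 43.7 50.5]
orange 733 c [-11.7  56.7] sz [44.3 96.9] a 88.3 z [40.3 42.7 44.2]
orange tab 316 c [-48.  62.] sz [13.9 24.5] a 89.4 z [79.3 82.5 83.8]
yellow 506 c [-12.5  13. ] sz [36. 97.] a 88.7 z [39.4 42.6 44.1]
yellow tab 334 c [-48.7  14. ] sz [14.8 24.4] a 86.2 z [79.2 82.5 83.7]
blue 574 c [-13.8 -36.3] sz [36.9 97.6] a 86.6 z [39.9 42.7 44.2]
blue tab 349 c [-49.6 -33.8] sz [14.9 24.6] a 88.0 z [78.9 82.3 83.8]
button world 438 c [582.8  73.8] sz [26.5 30.7] a 62.0 z [57.6 66.5 67.9]
knob rail 795 c [-34.2 -95.9] sz [52.3 13.5] a 12.9 z [60.9 69.  71.4]
```

View pics/w9.png

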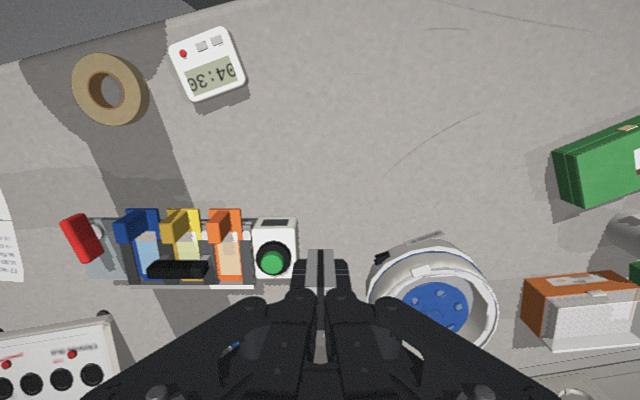

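The wrist picture shows blue (140,250), yellow (185,250) and orange (225,250) seated in line, the knob turned at (82,238), and the timer and tape untouched. Last is the button at (271,260).

```bash
python3 - <<'E'
from h import *
plan(.5826,.0752,.06,77)
E
```

```text
lin cm [-9.25 -5.5  12.31] rot deg [-0.1 -0.   0. ]
```

Emit:
arm_command(linear=[[-3, -2, 2], [-6, -4, 4], [-9.2, -5.5, 7], [-9.2, -5.5, 10], [-9.2, -5.5, 12.3], [-9.2, -5.5, 12.3], [-9.2, -5.5, 12.3], [-9.2, -5.5, 12.3]], delta_rot=[[0, 0, 0], [0, 0, 0], [0, 0, 0], [0, 0, 0], [0, 0, 0], [0, 0, 0], [0, 0, 0], [0, 0, 0]])

```text
t: 40.95
eef_pos: [0.5833, 0.0764, 0.062]
orientation: [0.113, 0.994, 0.0, 0.001]
force: [0.4, 0.1, 0.7]
opening: 0.0
grip_force: 0.0
```

Emit:
arm_command(linear=[[0, 0, 0.8], [0, 0, 1.6], [0, 0, 2.2], [0, 0, 2.6], [0, 0, 2.6]], delta_rot=[[0, 0, 0], [0, 0, 0], [0, 0, 0], [0, 0, 0], [0, 0, 0]])

```text
t: 41.37
eef_pos: [0.5818, 0.0771, 0.0334]
orientation: [0.112, 0.994, -0.0, -0.001]
force: [-0.5, 0.3, -0.2]
opening: 0.0001
grip_force: 0.0
```

Emit:
arm_command(linear=[[0, -0.1, 0.4], [0, -0.1, 0.7], [0, -0.1, 0.9], [0, -0.1, 0.9]], delta_rot=[[0, 0, 0], [0, 0, 0], [0, 0, 0], [0, 0, 0]])

```text
t: 41.7
eef_pos: [0.5829, 0.0762, 0.0259]
orientation: [0.113, 0.994, 0.0, 0.0]
force: [-1.8, 1.7, 5.1]
opening: -0.0002
grip_force: 2.4
```

Emit:
arm_command(linear=[[0, 0, 0.3], [0, 0, 0.5], [0, 0, 0.5], [0, 0, 0.5]], delta_rot=[[0, 0, 0], [0, 0, 0], [0, 0, 0], [0, 0, 0]])

```text
t: 42.03
eef_pos: [0.5832, 0.0763, 0.0252]
orientation: [0.113, 0.994, 0.001, 0.0]
force: [-13.9, -0.0, 40.5]
opening: -0.0003
grip_force: 20.1
```

Contact is firm, so I'll back off right away and check the collar's height and whether the button really went down.

Emit:
arm_command(linear=[[0, 0, -0.6], [0, 0, -1.2], [0, 0, -1.2]], delta_rot=[[0, 0, 0], [0, 0, 0], [0, 0, 0]])

```text
t: 42.28
eef_pos: [0.5836, 0.0759, 0.0337]
orientation: [0.113, 0.994, 0.0, 0.001]
force: [0.4, -0.2, 1.2]
opening: 0.0002
grip_force: 0.0
```

```bash
python3 e.py; python3 - <<'E'
from h import *
W=np.load('w9.npy');f=cv2.cvtColor(cv2.imread('pics/w9.png'),cv2.COLOR_BGR2HSV).astype(int);z=W[...,2]
g=(f[...,0]>40)&(f[...,0]<85)&(f[...,1]>100)&(z>.063)
g=big(g&(abs(W[...,0]-.58)<.04)&(abs(W[...,1]-.075)<.04));c=np.median(W[g],0);print('green top',c,rect(W[g]))
d=np.hypot(W[...,0]-c[0],W[...,1]-c[1])
for r0 in range(0,36,3):
    m=(d*1e3>=r0)&(d*1e3<r0+3)&(z>.03)&(z<.1)
    if m.sum(): print(r0,m.sum(),np.round(np.percentile(z[m]*1e3,[10,50,90]),1),np.round(np.median(f[m],0)))
E
```

```text
rail xy 1.6060098239263065 116.99857848155412 psi 77.0736198818934 z 33.6579612014583 F rail 0.4331558363284667 -0.1324993298614061 1.237180108045345 [ 0.01031266 -0.02959351 -0.00780263] 0.0001546973229512391 42.2833
 363 c [580.1  76.1] sz [24.3 24.5] a 21.2 z [64.2 66.7 67.9]
green top [0.57919693 0.07629546 0.06673649] ((580.0702514648438, 76.07975769042969), (24.340970993041992, 24.484682083129883), 21.23700714111328)
0 22 [66.5 67.  68.3] [ 66. 136. 180.]
3 56 [66.3 67.1 67.8] [ 66. 136. 179.]
6 95 [66.1 67.  67.9] [ 66. 137. 179.]
9 216 [57.8 66.  67.5] [ 66. 136. 156.]
12 138 [56.2 57.3 66.3] [70. 30. 48.]
15 168 [56.  56.9 57.7] [105.  22.  45.]
18 365 [44.8 54.3 57.2] [100.  11.  61.]
21 179 [44.  44.8 46.1] [105.   1. 235.]
24 212 [41.6 44.7 45.8] [ 34.   2. 234.]
27 265 [43.  44.8 49.1] [105.   3. 233.]
30 343 [40.  44.6 49.3] [ 96.   4. 233.]
33 343 [34.4 44.3 49.6] [ 96.   8. 171.]
```

The collar tops at 57 mm and the button at 66 mm. First contact near eef 31 mm and the hard stop at 25 mm give the full 6 mm of travel, so it was pressed. I'll retreat clear and hand in.

Emit:
arm_command(linear=[[0, 0, -3], [0, 0, -7], [0, 0, -11], [2, 4, -15], [4, 8, -16], [4, 12, -16], [4, 12, -16], [4, 12, -16]], delta_rot=[[0, 0, 0], [0, 0, 0], [0, 0, 0], [0, 0, 0], [0, 0, 0], [0, 0, 0], [0, 0, 0], [0, 0, 0]])

```text
t: 42.95
eef_pos: [0.5696, 0.2094, 0.1923]
orientation: [0.108, 0.994, 0.002, 0.0]
force: [-0.1, 0.7, 0.5]
opening: 0.0001
grip_force: 0.0
```

Emit:
arm_command(linear=[[0, 0, 0], [0, 0, 0], [0, 0, 0]], delta_rot=[[0, 0, 0], [0, 0, 0], [0, 0, 0]])

```text
t: 43.2
eef_pos: [0.5703, 0.1995, 0.1916]
orientation: [0.114, 0.993, -0.001, -0.0]
force: [0.6, -0.8, -1.0]
opening: 0.0002
grip_force: 0.0
```

```bash
python3 sm.py|head -3; python3 - <<'E'
from h import *
W=np.load('w9.npy');f=cv2.cvtColor(cv2.imread('pics/w9.png'),cv2.COLOR_BGR2HSV).astype(int);z=W[...,2]
a=np.radians(-12);D=W[...,:2]-[.5577,-.0382];xr=(D@[np.cos(a),np.sin(a)]);yr=(D@[-np.sin(a),np.cos(a)]);Q=np.stack([xr,yr,z],-1)
for n,lo,hi,yc in (('orange',3,17,.061),('yellow',20,32,.013),('blue',100,125,-.035)):
    m=(f[...,0]>=lo)&(f[...,0]<=hi)&(f[...,1]>90)&(abs(xr+.02)<.08)&(abs(yr-yc)<.026)
    if m.sum()>50: rect(Q[m&(z>.078)&(xr<-.025)],n+' tab')
print(r.finish_job())
E
```

```text
[0.57032951 0.19947027 0.19160791] 76.90556926399088 0.0002054057958919872 43.2
handle rail 768 c [-1.6 13.9] sz [62. 13.] a 89.0 z [78.1 82.4 83.7]
block rail 1211 c [ -1.6 116. ] sz [67.5 51.6] a 0.4 z [42.9 44.6 45.9]
orange tab 363 c [-48.  62.] sz [14.6 23.6] a 89.5 z [79.2 82.4 83.7]
yellow tab 376 c [-49.1  13.9] sz [15.6 23.4] a 86.7 z [78.9 82.4 83.7]
blue tab 393 c [-49.9 -33.1] sz [15.3 23.5] a 88.1 z [78.8 82.3 83.8]
the job is handed in; nothing more can be done
None
```

I handed the job in at 43 s, with no verdict shown: the stage is home and clamped, all three carriers are home and the button was pressed last, but contact force briefly reached about 46 N on one carrier push and 40.5 N on the button.

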